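# Rub down a doll leg's seam and put the sanding blocks home

## Task

Take the wooden doll leg from the green mat and lay it in the sprung rest, flat seam face up. Then, with each sanding block that is out on the bench, in the order red, yellow, blue, make a slow straight stroke along the seam, held flat and lengthwise, over the whole flat face from the shoe end to the plain end, pressing lightly and steadily so that the rest gives by about a centimetre but never goes down to its stop. Finish with the leg laid back on the mat, lengthwise, wholly on it and flat face up, and every block seated flat in the slot of its own colour, and leave the other things on the bench alone.

Things in the scene. Friction and masses are not known exactly. Their poses are not given: they have to be found in the camera images.
- leg: wooden doll's leg, 170 mm long (own x), 40 wide (own y), 24 tall, 0.11-0.17 kg; skin-coloured, flat top with a dark seam along it, white sock band, red shoe at its -x end. Origin: centre of the underside. The last 20 mm at the shoe end is 16 mm high; the other 150 mm is the flat face. Starts flat on the green mat, flat face up.
- mat: green parts mat fixed to the bench, 240 mm (own x) x 90 mm (own y), 3 mm thick. Origin: centre of the underside; the leg lies along its x.
- leg_top (a point): centre of the leg's flat face, on the seam, 24 mm above the underside and 10 mm from the leg's origin towards the plain end; axes as the leg, so the red shoe is at -x; the flat face reaches from x = -75 to +75 mm.
- rest_floor (a point): centre of the floor of the sprung rest, a 190 x 60 mm plywood cradle that takes the leg along its own x, either way round; about 40 mm above the bench, moves with the spring. Inside: 178 mm between end stops; 47 mm between cheeks, which stand 50-74 mm either side of the centre (between them the sides are open for fingers). Stops and cheeks rise 10 mm above this floor.
- rest_plate (a joint): how far the rest is pressed down, m: 0 up, 0.020 on its bottom stop. Sprung: with the leg in it, it starts to give at about 1.5 N and then takes about 0.5 N for each mm (about 5.5 N at 8 mm, 11 N at the stop); it comes up again by itself.
- block_red: coarse sanding block with red handle, 0.1-0.21 kg: cork base 64 x 44 mm and 16 mm high with the dark abrasive on its underside, and on it, a red ridge to hold, 64 long (own x), 24 wide (own y), from 16 to 43 mm above the underside. Origin: centre of the underside. May be absent (None from the start); starts upright on the bench.
- block_yellow: medium sanding block with yellow handle, 0.1-0.21 kg: cork base 64 x 44 mm and 16 mm high with the dark abrasive on its underside, and on it, a yellow ridge to hold, 64 long (own x), 24 wide (own y), from 16 to 43 mm above the underside. Origin: centre of the underside. May be absent (None from the start); starts upright on the bench.
- block_blue: fine sanding block with blue handle, 0.1-0.21 kg: cork base 64 x 44 mm and 16 mm high with the dark abrasive on its underside, and on it, a blue ridge to hold, 64 long (own x), 24 wide (own y), from 16 to 43 mm above the underside. Origin: centre of the underside. May be absent (None from the start); starts upright on the bench.
- slot_red_floor (a point): centre of the inner floor of the red slot: a fixed open wooden tray with red floor and a red label at its +x end, inside 72 mm (own x) by 52 mm (own y), walls 4 mm thick rising 11 mm above this floor. This floor is 12 mm above the bench. A block fits either way round, its length along own x. Three slots stand 110 mm apart on a board, in any order.
- slot_yellow_floor (a point): centre of the inner floor of the yellow slot: a fixed open wooden tray with yellow floor and a yellow label at its +x end, inside 72 mm (own x) by 52 mm (own y), walls 4 mm thick rising 11 mm above this floor. This floor is 12 mm above the bench. A block fits either way round, its length along own x. Three slots stand 110 mm apart on a board, in any order.
- slot_blue_floor (a point): centre of the inner floor of the blue slot: a fixed open wooden tray with blue floor and a blue label at its +x end, inside 72 mm (own x) by 52 mm (own y), walls 4 mm thick rising 11 mm above this floor. This floor is 12 mm above the bench. A block fits either way round, its length along own x. Three slots stand 110 mm apart on a board, in any order.
- paint_jar: terracotta-coloured paint jar with green lid, 64 mm across, 75 mm tall; a bystander. Origin: centre of the underside.
- wash_cup: orange cup, 68 mm across, 75 mm tall; a bystander. Origin: centre of the underside.
- doll_head: doll's head on a small wooden foot, 64 mm across, 78 mm tall; a bystander. Origin: centre of the underside.
Things that resemble listed ones, but are neither listed nor needed, are in the scene too. Of the things that look like the leg, the middle-sized one is meant.

How it is judged:
By the outcome, as a careful person would: the job done as asked, in the order asked, and still so for the second after the job is handed in, with the robot touching nothing.
Of block_red, block_yellow, block_blue only 2 to 3 are there at a start; the rules pass over those that are not, and their reading is None.
At some moment in a run one of block_red, block_yellow, block_blue may be knocked a few centimetres aside while the robot is not near it.
Once in a run the grip may slacken for a moment while it holds something.
It also fails if it takes over 210 s, if anything falls off the work surface, if the arm or the gripper's body presses on something with over 40 N, if the wrist force passes 120 N, or if a joint passes its speed limit or range.

## Robot

A 7-joint arm with a two-finger parallel gripper is mounted at the origin on the work surface. World frame = base frame: x ahead of the robot, y to its left, z up, the work surface at z = 0. Lengths are in m, angles in rad, forces in N, time in s.
With the tool pointing down it reaches from about 0.425 to 0.925 m from the base axis. Payload 6.8 kg.
Tool frame: the origin (TCP) lies at the very end of the fingers, on their centre line; the grasp point (between the pads) lies 19 mm behind it; y points along the fingers, z is the direction in which the jaws open and shut, and the axes are right-handed (so a half turn about y gives the same grasp; the last joint's range is limited). The gripper opens to 85 mm and grips with 20 to 120 N. Pads are 22 mm wide; open, the fingers measure 114 mm over their backs; the gripper's body (76 mm by 85 mm) begins 54 mm behind the grasp point. The pads swing forward as they close: fully open they stand 13 mm farther back than shut.
Start: joints at [-1.263, 0.477, 0.022, 1.555, -0.011, 1.109, -0.083], TCP at [0.273, 0.618, 0.231] pointing down, gripper open.
Joint ranges: [-2.96, 2.96], [-0.34, 2.1], [-1.41, 1.46], [0.24, 2.44], [-1.37, 4.51], [0.17, 1.92], [-2.96, 2.96]. Speed limits (rad/s): [2.39, 2.39, 3.14, 3.14, 3.14, 3.14, 3.14].

## Interface

Orientations are given as a unit quaternion [w, x, y, z].
In Python, from station import * gives the robot as it stands.
- The arm moves only by the shell command python3 -m jog 'ROWS' [OPENING] [FORCE]. ROWS is JSON, a list of rows, each a list of 2 entries, a list of its own where there are three numbers: the shift along the tool's x, y, z in mm, then the turn about the tool's y in rad. A call has 1 to 20 rows; each row is the pose to reach, as a shift and turn from the pose commanded when the call began, along the tool's axes at that moment; what a row does not reach only later rows make up. A row lasts 1/12 s, in which the tool goes at most 41.7 mm and 7.16 degrees, less where a joint would pass 70% of its speed; a pose out of reach is approached as far as the arm can. A call with a gripper value outside its range is refused whole. OPENING is the finger opening in mm, from 0 to 85.4, set as the call begins (- or left out, the last holds). The fingers move at their own pace and stop on an object; FORCE is the grip in N (left out, the last holds). Time passes only in rows, so rows that repeat a pose let the fingers close. It gives the time, the measured TCP pose, the force and the opening at its end, in the units of the state.
- get_obs(): the state, without advancing time (a new reading comes with each control period).
- read_camera(name): name is "scene" or "top" or "wrist"; returns a dict with "img" (384x512x3 uint8, red, green, blue), "depth" (384x512 float32, m along the optical axis (not along the pixel's ray), 0 where there is no reading), "fx", "fy", "cx", "cy" (pixels), "k1" (the pictures are not rectified: a ray, as slopes to the right and down, at radius r is drawn at 1 + k1 r^2 times it, then the intrinsics apply), "rvec" (rotation vector, rad) and "tvec" (3), from world to camera coordinates, as OpenCV has them. Camera axes: x right, y down, z forward; pixel columns grow to the right and rows downward; lengths in m; the calibration is good to about 2 mm. A picture is of the moment at which its call begins.
- hand_in(): hands the job in, once; it reports no verdict.
The state is a dict: "t": time; "q": joint angles; "joint_vel": joint speeds; "joint_torque": joint torques, N m; "eef_pos": TCP position; "tool_rot": TCP orientation; "contact_force": force on the tool from outside, world axes, zero at the start; "torque": the same for the moment, N m; "gripper_width": opening from 0.0 (shut) to 1.0 (fully open).
Only numpy, scipy, OpenCV 4.12 (cv2) and the standard library are available. Lean on these libraries where they do the work, as an engineer would, in place of code of your own. Each camera call takes 0.05 s, during which the arm holds its last target.

## Working session

There is one attempt and no reset: what is moved stays moved. The work goes in short steps, Python scripts to look and compute and a shell command to move; the robot and the scene stay as the last step left them, time stands still between calls to the robot, and variables do not carry over. Pictures are saved under pics/ and viewed, and the job is handed in when it is done.

```bash
ls; mkdir -p pics
python3 - <<'E'
from station import *
import cv2,json
o=get_obs()
print({k:(v if not hasattr(v,'tolist') else v.tolist()) for k,v in o.items()})
for n in ['scene','top','wrist']:
    c=read_camera(n); cv2.imwrite(f'pics/a_{n}.png',cv2.resize(c['img'][:,:,::-1],(800,600)))
    print(n,{k:c[k] for k in c if k not in('img','depth')})
E
```

```text
pics
{'t': 0.0, 'q': [-1.2631089917003433, 0.47779993850849944, 0.02228341869300093, 1.5564865811686537, -0.01152267858544133, 1.1093357365154013, -0.08307902060152164], 'joint_vel': [0.0005538170998992859, -0.0011200717861552605, 0.002231395769579222, 6.861522219552041e-05, -2.1337068002526735e-05, 0.0012662827541866865, -0.0022109280100148405], 'joint_torque': [0.0004831093792745378, -59.645562171936035, 1.6086973249912262, -28.119653463363647, 0.012542011972982436, 0.009470228687860072, 2.3596283540427976e-05], 'eef_pos': [0.27236495568025937, 0.6169263511880992, 0.23030992151186655], 'tool_rot': [-0.6912224067871422, 0.6925514295225261, -0.14602328170319284, 0.1458125612638566], 'contact_force': [0.6115003166220895, -0.7733649755957208, 0.020391960033988434], 'torque': [-0.0157883936466754, -0.008359258227508073, 0.030677511414403783], 'gripper_width': 0.9996728472294354}
scene {'fx': 432.9942398190872, 'fy': 432.9942398190872, 'cx': 241.42518652382222, 'cy': 194.31677002603124, 'k1': -0.02542349484517228, 'rvec': array([ 2.11644333,  1.25341406, -0.48612956]), 'tvec': array([-0.2442962 , -0.37989236,  1.71240487])}
top {'fx': 451.927618121881, 'fy': 451.927618121881, 'cx': 254.7223725807633, 'cy': 189.71797850779285, 'k1': -0.1249221501005059, 'rvec': array([ 2.13868271, -2.12420834,  0.16433125]), 'tvec': array([-0.03976671,  0.63402498,  1.26113935])}
wrist {'fx': 292.65184511624983, 'fy': 292.65184511624983, 'cx': 260.0164238640538, 'cy': 187.68717181008188, 'k1': -0.06099728288237169, 'rvec': array([-2.43090834, -1.58316344, -0.21976619]), 'tvec': array([-0.67428974, -0.03571295,  0.37799512])}
```

View pics/a_top.png

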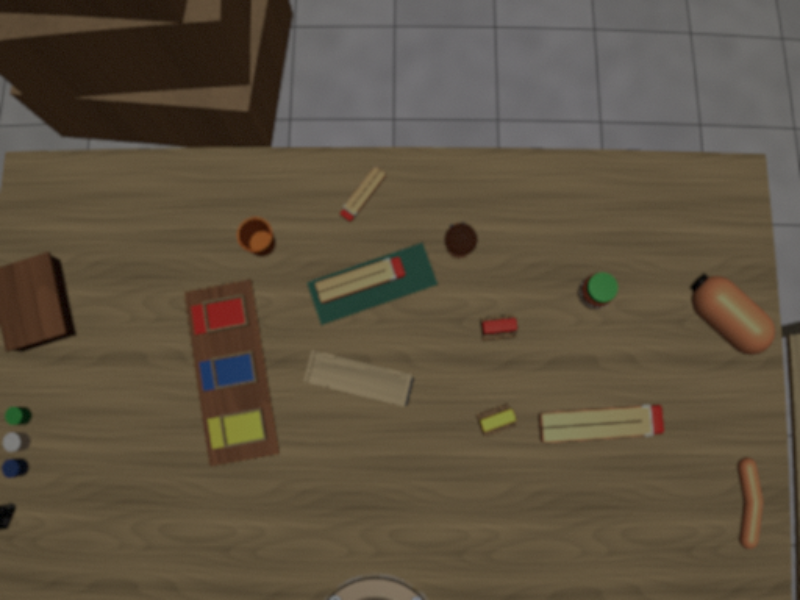

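View pics/a_scene.png

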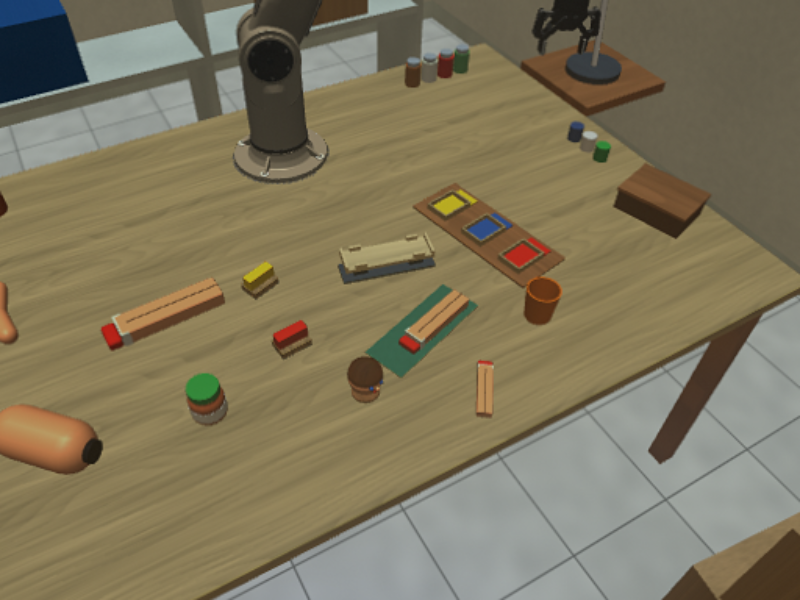

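View pics/a_wrist.png

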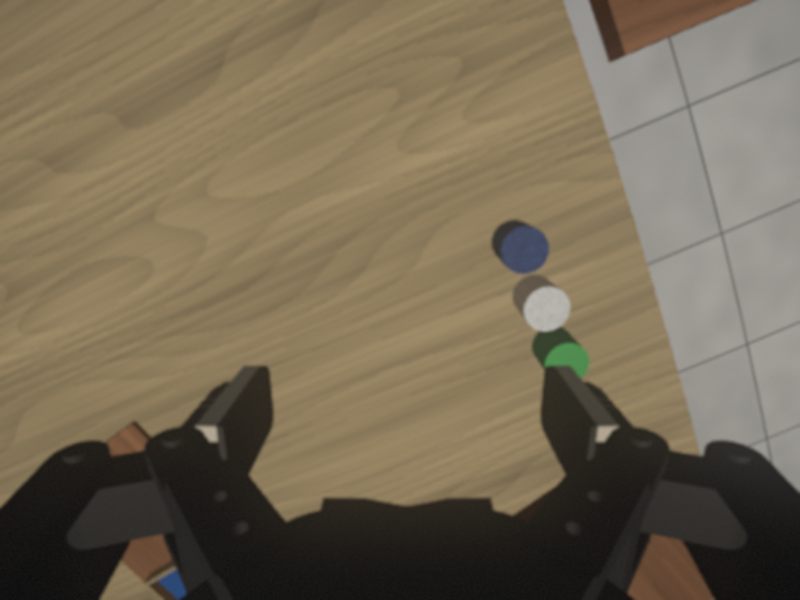

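```bash
cat > h.py <<'E'
from station import *
import cv2, numpy as np
from scipy.spatial.transform import Rotation as R
def cam(n):
    c=read_camera(n); c['K']=np.array([[c['fx'],0,c['cx']],[0,c['fy'],c['cy']],[0,0,1]]);c['Rm']=cv2.Rodrigues(np.array(c['rvec']))[0];return c
def ray(c,uv):
    uv=np.array(uv,float).reshape(-1,1,2)
    return cv2.undistortPoints(uv,c['K'],np.array([c['k1'],0,0,0,0.]),None,None,None).reshape(-1,2)
def plane(c,uv,z):
    n=ray(c,uv); d=np.c_[n,np.ones(len(n))]@c['Rm']; o=-c['Rm'].T@np.array(c['tvec'])
    return o+d*((z-o[2])/d[:,2])[:,None]
def cloud(c):
    h,w=c['depth'].shape; u,v=np.meshgrid(np.arange(w),np.arange(h)); n=ray(c,np.c_[u.ravel(),v.ravel()])
    z=c['depth'].ravel(); p=np.c_[n*z[:,None],z]; return ((p-np.array(c['tvec']))@c['Rm']).reshape(h,w,3)
def proj(c,P): return cv2.projectPoints(np.array(P,float).reshape(-1,3),np.array(c['rvec']),np.array(c['tvec'],float),c['K'],np.array([c['k1'],0,0,0,0.]))[0].reshape(-1,2)
def crop(c,x0,y0,x1,y1,s,f): cv2.imwrite(f,cv2.resize(c['img'][y0:y1,x0:x1,::-1],None,fx=s,fy=s,interpolation=cv2.INTER_CUBIC))
def tool(o=None):
    o=o or get_obs(); return np.array(o['eef_pos']),R.from_quat(np.roll(o['tool_rot'],-1)).as_matrix()
def goto(x,y,z,jaw,o=None):
    "shift in tool axes (mm) and turn so that jaw axis lies at angle jaw (deg, world, mod 180)"
    p,M=tool(o); s=M.T@(np.array([x,y,z])-p)*1000
    cur=np.degrees(np.arctan2(M[1,2],M[0,2])); d=(jaw-cur+90)%180-90
    # turn about tool y (pointing down): +turn = -world yaw
    print('shift',s.round(1),'turn',round(np.radians(-d),3),'cur jaw',cur.round(1),'steps lin',np.linalg.norm(s)/41.7,'rot',abs(d)/7.16)
E
python3 - <<'E'
from h import *
p,M=tool();print(M.round(3))
c=cam('top')
np.save('top0.npy',c['depth']);
crop(c,110,170,290,310,4,'pics/b1.png'); crop(c,190,145,370,285,4,'pics/b2.png')
E
```

```text
[[ 0.915 -0.     0.404]
 [-0.404 -0.001  0.915]
 [ 0.    -1.    -0.001]]
```

View pics/b1.png

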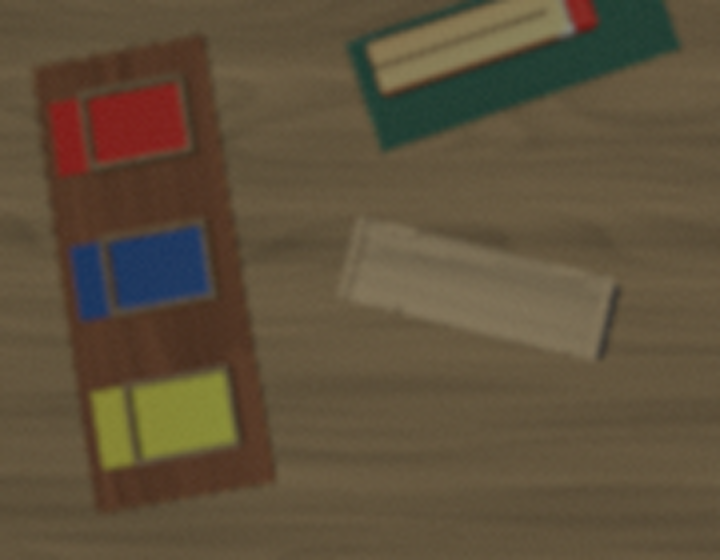

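View pics/b2.png

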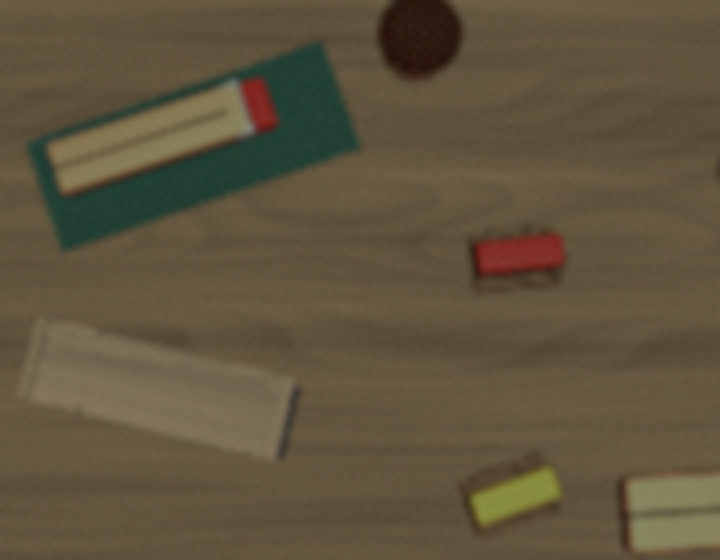

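Run:
```python
from h import *
c=cam('top'); P=cloud(c)
f=lambda x,y,x0,y0:((x+.5)/4-.5+x0,(y+.5)/4-.5+y0)
def quad(name,pts,o,z):
    Q=plane(c,[f(*p,*o) for p in pts],z)[:,:2]
    (cx,cy),(w,h),a=cv2.minAreaRect((Q*1000).astype(np.float32))
    e=(Q[1]-Q[0]+Q[2]-Q[3])/2  # along first edge
    print(name,'centre',(Q.mean(0)*1000).round(1),'len',np.linalg.norm(Q[1]-Q[0])*1000//1,np.linalg.norm(Q[2]-Q[1])*1000//1,'ang',np.degrees(np.arctan2(e[1],e[0])).round(1))
B2=(190,145);B1=(110,170)
quad('leg flat top (x dir: shoe->plain)',[(243,80),(47,145),(62,194),(257,134)],B2,.027)
quad('mat',[(322,41),(28,144),(64,249),(359,150)],B2,.003)
quad('rest top',[(40,318),(298,384),(281,459),(20,397)],B2,.05)
quad('red',[(473,240),(562,233),(566,265),(478,275)],B2,.043)
quad('yel',[(469,495),(555,467),(562,497),(481,528)],B2,.043)
quad('slot red',[(183,84),(88,97),(94,164),(189,150)],B1,.012)
quad('slot yel',[(228,371),(132,385),(140,461),(236,443)],B1,.012)
# depth heights
for n,(x,y),o in [('leg',(150,135),B2),('mat',(320,120),B2),('rest',(160,390),B2),('red',(520,255),B2),('yel',(515,497),B2),('bench',(400,330),B2),('slotr',(140,122),B1)]:
    u,v=f(x,y,*o);u,v=int(round(u)),int(round(v)); print(n,(np.median(P[v-1:v+2,u-1:u+2].reshape(-1,3),0)*1000).round(1))
# depth masks
def rect(name,m):
    q=(P[m][:,:2]*1000).astype(np.float32); print(name,m.sum(),[np.round(k,1) for k in cv2.minAreaRect(q)], np.median(P[m][:,2]).round(4))
uu,vv=np.meshgrid(np.arange(512),np.arange(384))
def box(x0,y0,x1,y1,o): 
    a=f(x0,y0,*o);b=f(x1,y1,*o); return (uu>a[0])&(uu<b[0])&(vv>a[1])&(vv<b[1])
rect('leg d',box(20,30,330,220,B2)&(P[...,2]>.015))
rect('rest d',box(0,300,330,480,B2)&(P[...,2]>.025))
rect('red d',box(440,200,600,310,B2)&(P[...,2]>.03))
rect('yel d',box(440,430,600,550,B2)&(P[...,2]>.03))
```

```text
leg flat top (x dir: shoe->plain) centre [669.8  45.4] len 153.0 38.0 ang 108.4
mat centre [668.8  15.8] len 237.0 85.0 ang 109.6
rest top centre [482.5  35.8] len 191.0 54.0 ang -103.3
red centre [ 583.2 -224.5] len 65.0 23.0 ang -84.2
yel centre [ 407.8 -220.3] len 65.0 21.0 ang -70.7
slot red centre [605.8 297.7] len 73.0 51.0 ang 98.5
slot yel centre [389.7 254.7] len 72.0 55.0 ang 100.3
leg [672.4  47.4  29. ]
mat [688.  -80.9   4.4]
rest [482.8  34.7  41.3]
red [ 583.1 -225.7   43. ]
yel [ 407.3 -217.7   42.1]
bench [ 530.4 -141.1    1.3]
slotr [607.2 294.8  14. ]
leg d 784 [array([557. ,  -2.6]), array([288.9, 169.6]), np.float64(19.6)] 0.0276
rest d 1416 [array([480.2,  36.8]), array([197.3,  71.1]), np.float64(74.9)] 0.0414
red d 194 [array([ 521.7, -142. ]), array([ 49.3, 270.6]), np.float64(37.2)] 0.0436
yel d 198 [array([ 404.8, -151.4]), array([ 38.3, 203.1]), np.float64(2.1)] 0.0431
```

Run:
```python
from h import *
goto(.673,.036,.22,18.7)
```

```text
shift [ 601.1   11.2 -370. ] turn 0.829 cur jaw 66.2 steps lin 16.928802433595003 rot 6.630894094957879
```

```bash
python3 -m jog '[[[100,2,-62],0.14],[[200,4,-124],0.28],[[300,6,-185],0.42],[[400,8,-247],0.56],[[500,10,-308],0.7],[[601,11,-370],0.829],[[601,11,-370],0.829],[[601,11,-370],0.829],[[601,11,-370],0.829],[[601,11,-370],0.829],[[601,11,-370],0.829],[[601,11,-370],0.829],[[601,11,-370],0.829],[[601,11,-370],0.829],[[601,11,-370],0.829],[[601,11,-370],0.829],[[601,11,-370],0.829],[[601,11,-370],0.829],[[601,11,-370],0.829],[[601,11,-370],0.829]]' 70 40
python3 - <<'E'
from h import *
c=cam('wrist');cv2.imwrite('pics/w1.png',cv2.resize(c['img'][:,:,::-1],(800,600)))
print(proj(c,[[.673,.036,.027]]),get_obs()['contact_force'])
goto(.673,.036,.22,18.7)
E
```

```text
t: 1.92
eef_pos: [0.6726, 0.0368, 0.2198]
tool_rot: [-0.574, 0.575, -0.413, 0.412]
contact_force: [-0.1, -1.2, -0.2]
gripper_width: 0.82
[[259.60609432 166.99015036]] [-1.01887075  0.23528544  0.33317107]
shift [ 2.1 -0.1 -0.1] turn 0.001 cur jaw 18.8 steps lin 0.050472918923751116 rot 0.01114602471081588
```

View pics/w1.png

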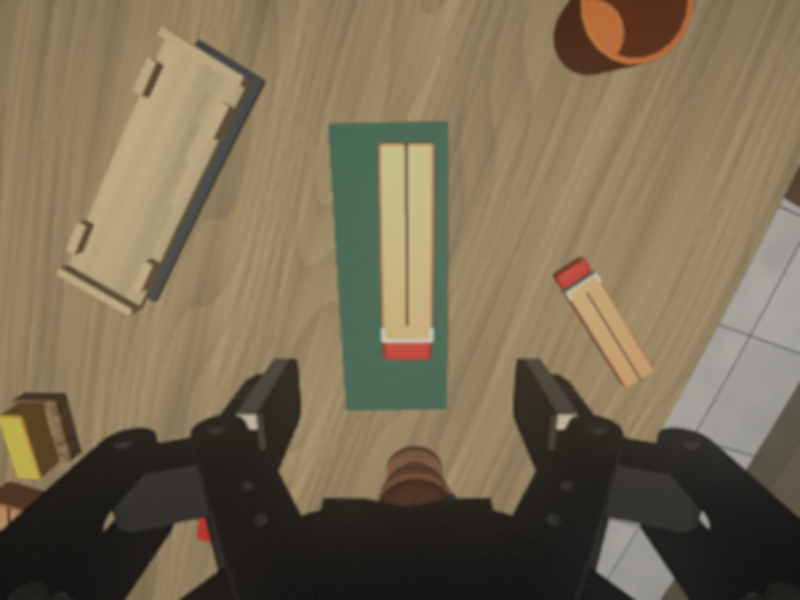

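Run:
```python
from h import *
c=cam('wrist')
def quad(name,pts,z):
    Q=plane(c,[((x+.5)*.64-.5,(y+.5)*.64-.5) for x,y in pts],z)[:,:2]
    e=(Q[1]-Q[0]+Q[2]-Q[3])/2
    print(name,'centre',(Q.mean(0)*1000).round(1),'len',np.linalg.norm(Q[1]-Q[0])*1000//1,np.linalg.norm(Q[2]-Q[1])*1000//1,'ang',np.degrees(np.arctan2(e[1],e[0])).round(1))
quad('leg flat',[(382,341),(379,144),(434,144),(433,341)],.027)
quad('mat',[(347,409),(330,125),(447,122),(446,409)],.003)
quad('rest (end tops)',[(60,270),(163,29),(246,80),(134,313)],.05)
cv2.imwrite('pics/w2.png',cv2.resize(c['img'][10:210,30:180,::-1],None,fx=3.9,fy=3,interpolation=2)) if 0 else crop(c,30,10,180,210,3,'pics/w2.png')
```

```text
leg flat centre [670.3  47. ] len 147.0 38.0 ang 109.0
mat centre [668.8  15.8] len 236.0 87.0 ang 109.9
rest (end tops) centre [485.8  38.3] len 184.0 60.0 ang 76.8
```

View pics/w2.png

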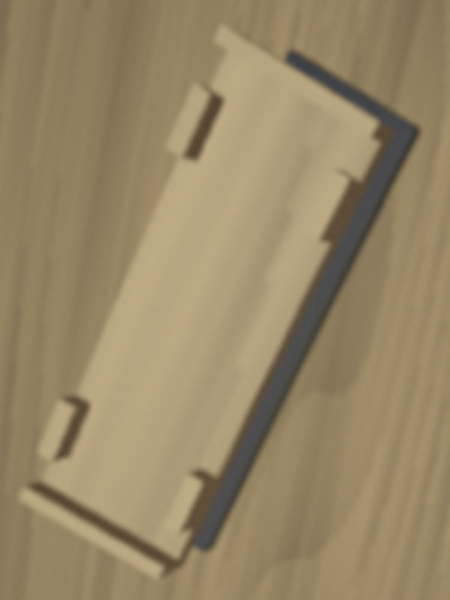

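Run:
```python
from h import *
for i in range(4):
    cam('wrist'); print(get_obs()['eef_pos'])
goto(.6733,.037,.008,19)
```

```text
[0.67236379 0.03854797 0.22021538]
[0.67247318 0.03837602 0.22032783]
[0.67255065 0.03806154 0.22039371]
[0.67266207 0.03770908 0.22045221]
shift [  1.  212.5   0.3] turn -0.004 cur jaw 18.8 steps lin 5.094828444716112 rot 0.029109080900849432
```

```bash
python3 -m jog '[[[1,40,0],0],[[1,80,0],0],[[1,115,0],0],[[1,145,0],0],[[1,170,0],0],[[1,190,0],0],[[1,205,0],0],[[1,212,0],0],[[1,212,0],0],[[1,212,0],0]]' 70 40
python3 - <<'E'
from h import *
c=cam('wrist');cv2.imwrite('pics/w3.png',cv2.resize(c['img'][:,:,::-1],(800,600)))
goto(.6733,.037,.008,19)
E
```

```text
t: 3.05
eef_pos: [0.6739, 0.0355, 0.0091]
tool_rot: [0.575, -0.574, 0.412, -0.412]
contact_force: [1.8, -0.7, -0.2]
gripper_width: 0.823
shift [-1.9  1.7 -0.5] turn -0.006 cur jaw 18.7 steps lin 0.060930355280536155 rot 0.044653631108533424
```

View pics/w3.png

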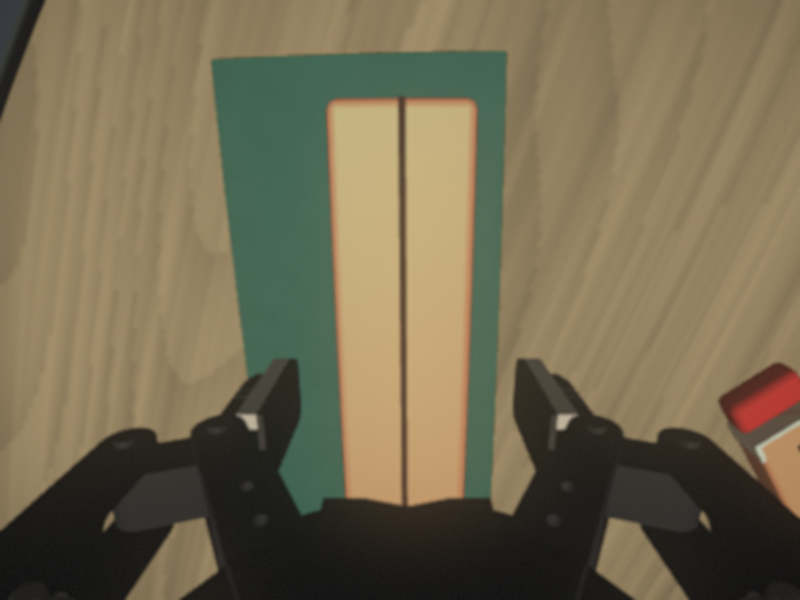

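Seam at column 403–405, midway between the fingers (298/517); well centred. Close.

```bash
python3 -m jog '[[[0,1,0],0],[[0,1,0],0],[[0,1,0],0],[[0,1,0],0],[[0,1,0],0],[[0,1,0],0],[[0,1,0],0],[[0,1,0],0]]' 25 40
python3 -m jog '[[[0,-10,0],0],[[0,-25,0],0],[[0,-50,0],0],[[0,-80,0],0],[[0,-110,0],0],[[0,-130,0],0],[[0,-140,0],0],[[0,-140,0],0],[[0,-140,0],0]]'
python3 - <<'E'
from h import *
c=cam('wrist');cv2.imwrite('pics/w4.png',cv2.resize(c['img'][:,:,::-1],(800,600)))
c=cam('top');crop(c,190,130,370,270,4,'pics/t4.png')
print(get_obs()['contact_force'])
goto(.484,.037,.15,76.8-90)
E
```

```text
t: 3.77
eef_pos: [0.6742, 0.0354, 0.0085]
tool_rot: [0.575, -0.574, 0.412, -0.413]
contact_force: [-0.5, 0.7, 6.5]
gripper_width: 0.458
t: 4.52
eef_pos: [0.673, 0.0354, 0.1474]
tool_rot: [0.575, -0.574, 0.412, -0.412]
contact_force: [-0.4, 0.4, -2.2]
gripper_width: 0.46
[ 3.14731787e-01 -3.84947081e-04 -1.90981776e+00]
shift [ -61.7   -3.9 -177.6] turn 0.557 cur jaw 18.7 steps lin 4.509894970172143 rot 4.453348904266063
```

View pics/w4.png

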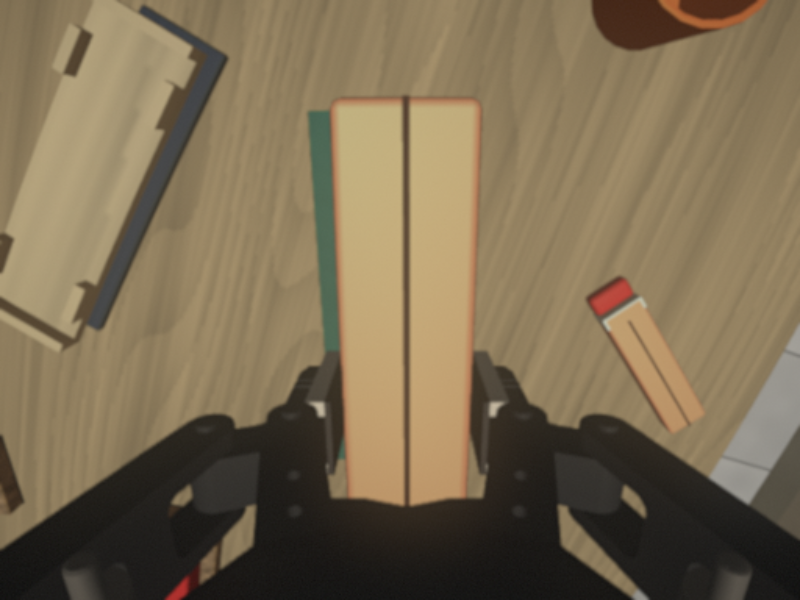

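```bash
python3 -m jog '[[[-8,0,-22],0.06],[[-20,-1,-58],0.16],[[-32,-2,-93],0.28],[[-43,-3,-125],0.39],[[-53,-3,-153],0.48],[[-60,-4,-172],0.54],[[-62,-4,-177],0.557],[[-62,-4,-177],0.557],[[-62,-4,-177],0.557],[[-62,-4,-177],0.557]]'
python3 - <<'E'
from h import *
c=cam('wrist');cv2.imwrite('pics/w5.png',cv2.resize(c['img'][:,:,::-1],(800,600)))
c=cam('top');crop(c,150,170,330,310,4,'pics/t5.png')
c=cam('scene');crop(c,180,110,330,220,5,'pics/s5.png')
goto(.484,.037,.15,76.8-90)
E
```

```text
t: 5.45
eef_pos: [0.4871, 0.0374, 0.1512]
tool_rot: [-0.44, 0.439, -0.554, 0.554]
contact_force: [-0.2, -0.8, -1.8]
gripper_width: 0.46
shift [ 0.8  1.2 -2.7] turn -0.001 cur jaw -13.2 steps lin 0.07239574860834401 rot 0.004260955644338463
```

View pics/w5.png

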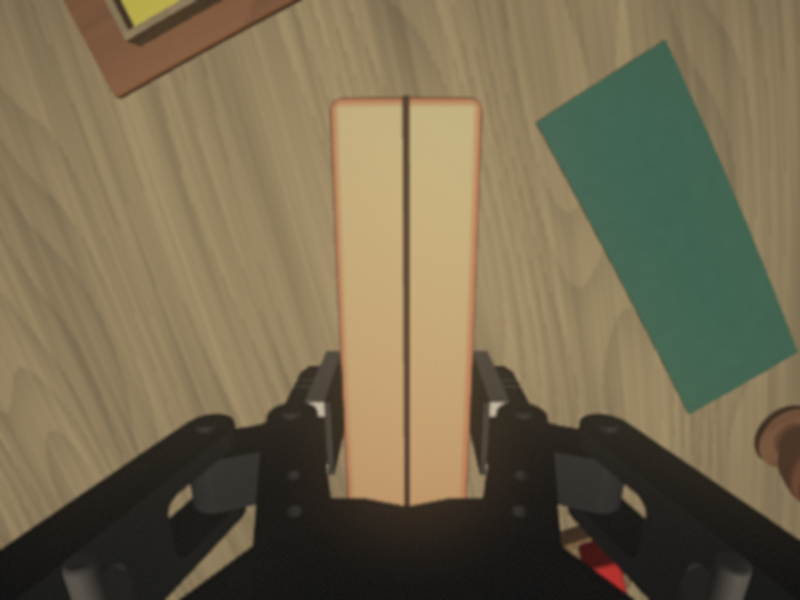

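View pics/s5.png

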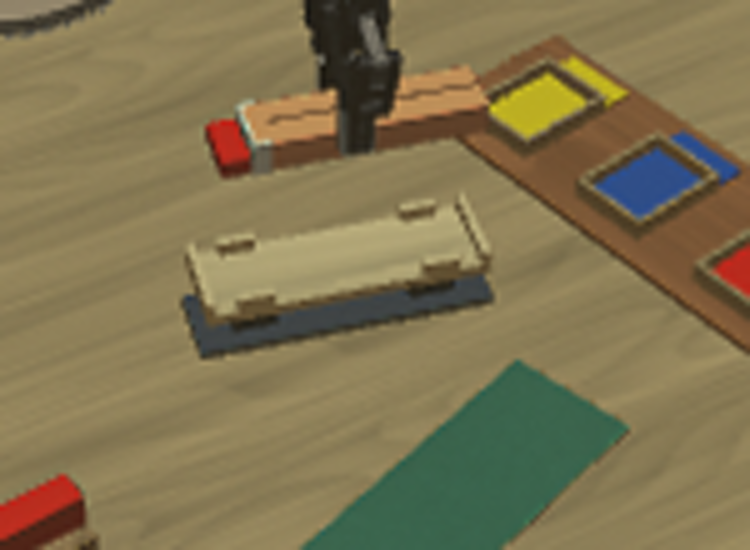

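Run:
```python
from h import *
c=cam('scene')
crop(c,205,140,290,190,9,'pics/s6.png')
def quad(name,pts,z,s,ox,oy):
    Q=plane(c,[((x+.5)/s-.5+ox,(y+.5)/s-.5+oy) for x,y in pts],z)[:,:2]
    e=(Q[1]-Q[0]+Q[2]-Q[3])/2
    print(name,'centre',(Q.mean(0)*1000).round(1),'len',np.linalg.norm(Q[1]-Q[0])*1000//1,np.linalg.norm(Q[2]-Q[1])*1000//1,'ang',np.degrees(np.arctan2(e[1],e[0])).round(1)); print((Q*1000).round(1).tolist())
quad('rest',[(186,243),(461,193),(491,256),(212,318)],.05,5,180,110)
# overlay model of rest in scene & wrist
w=cam('top')
a=np.radians(76.8);ux=np.array([np.cos(a),np.sin(a)]);uy=np.array([-ux[1],ux[0]])
for cx,cy in [(.4825,.036),(.485,.037)]:
  im=c['img'][:,:,::-1].copy(); im=cv2.resize(im,None,fx=9,fy=9,interpolation=2)
  for L,W,z in[(.178,.06,.05),(.178,.047,.04),(.190,.06,.05)]:
    pts=[np.r_[np.array([cx,cy])+sx*L/2*ux+sy*W/2*uy,z] for sx,sy in[(1,1),(1,-1),(-1,-1),(-1,1)]]
    cv2.polylines(im,[((proj(c,pts)+.5)*9).astype(int)],True,(0,0,255) if L<.18 else (255,0,0),1)
  cv2.imwrite(f'pics/s7_{int(cx*1e4)}.png',im[140*9:190*9,205*9:290*9])
```

```text
rest centre [486.2  34. ] len 187.0 63.0 ang 77.7
[[431.4, -49.1], [475.4, 132.9], [536.8, 117.9], [501.0, -65.7]]
```

View pics/s7_4850.png

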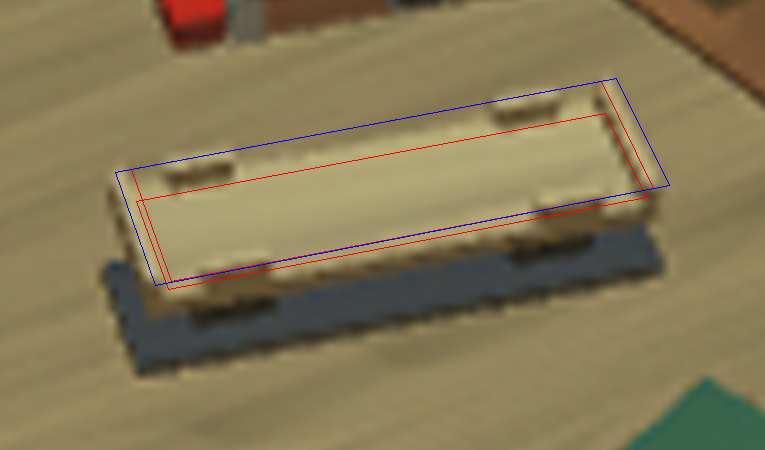

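View pics/s7_4825.png

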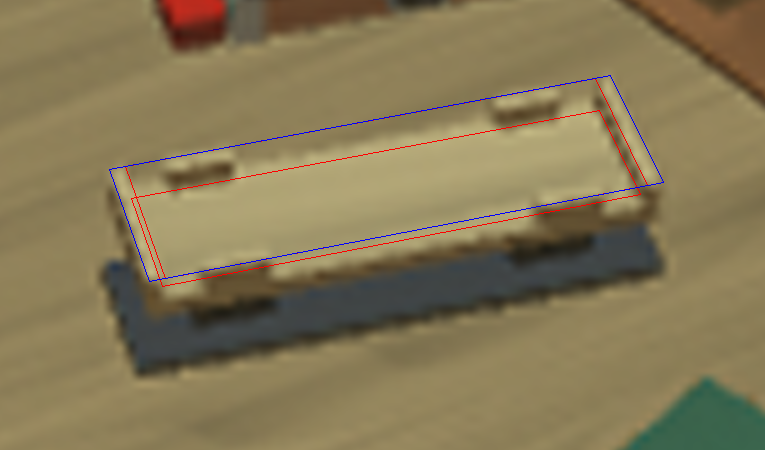

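Run:
```python
from h import *
c=cam('wrist'); p,M=tool(); print(p)
g=lambda x,y:((x+.5)*.64-.5,(y+.5)*.64-.5)
Q=plane(c,[g(331,99),g(481,99),g(406,97),g(346,480),g(466,480),g(407,480)],p[2]+.0185)
T=(Q-p)@M*1000
print(T.round(1)); s=Q[2]-Q[5]; print(np.degrees(np.arctan2(s[1],s[0])))
```

```text
[0.48621747 0.03716639 0.15120877]
[[-85.3 -18.5 -18.6]
 [-85.3 -18.5  19.5]
 [-85.7 -18.5   0.5]
 [ 28.5 -18.5 -19. ]
 [ 28.6 -18.5  19.7]
 [ 28.5 -18.5   0.7]]
76.86747650328563
```

Run:
```python
from h import *
goto(.485,.0365,.060,77-90)
```

```text
shift [ 0.9 91.2 -1. ] turn -0.004 cur jaw -13.2 steps lin 2.1875139173964597 rot 0.034825825689532415
```

```bash
python3 -m jog '[[[1,15,-1],0],[[1,40,-1],0],[[1,65,-1],0],[[1,82,-1],0],[[1,90,-1],-0.003],[[1,91,-1],-0.003],[[1,91,-1],-0.003]]'
python3 - <<'E'
from h import *
c=cam('wrist');cv2.imwrite('pics/w8.png',cv2.resize(c['img'][:,:,::-1],(800,600)))
c=cam('scene');crop(c,195,120,305,195,7,'pics/s8.png')
E
```

```text
t: 6.33
eef_pos: [0.4848, 0.0364, 0.0604]
tool_rot: [-0.44, 0.44, -0.554, 0.554]
contact_force: [-0.1, -0.4, -1.5]
gripper_width: 0.459
```

View pics/w8.png

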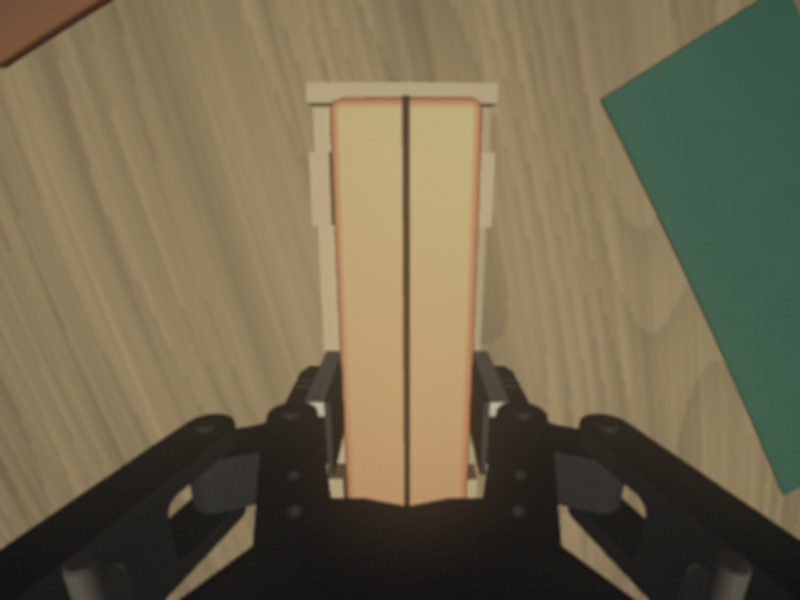

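View pics/s8.png

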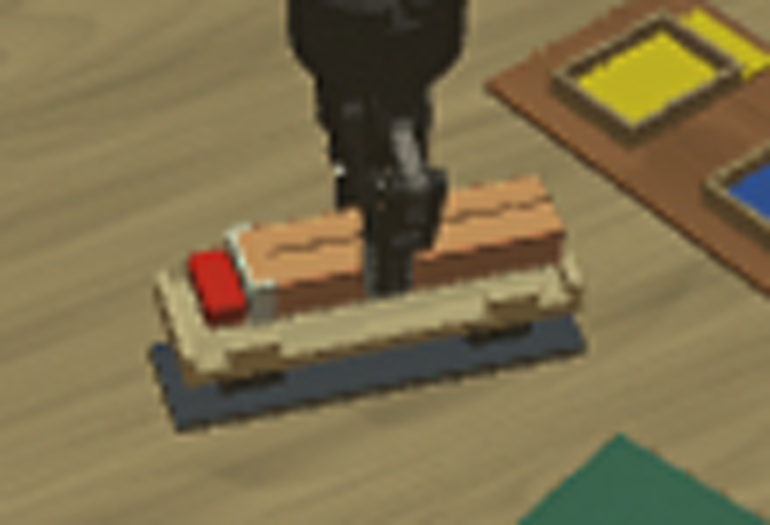

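Run:
```python
from h import *
c=cam('wrist'); p,M=tool(); print(p)
g=lambda x,y:((x+.5)*.64-.5,(y+.5)*.64-.5)
Q=plane(c,[g(307,83),g(498,83),g(309,103),g(496,103),g(310,152),g(495,152),g(312,225),g(491,226)],.05)
print(((Q-p)@M*1000).round(1))
```

```text
[0.48551024 0.0367407  0.06134381]
[[-94.   11.4 -30.7]
 [-93.9  11.5  29.3]
 [-88.   11.4 -30.3]
 [-88.   11.5  28.9]
 [-73.   11.4 -30.7]
 [-72.9  11.5  29.2]
 [-49.3  11.3 -31.3]
 [-48.9  11.4  29. ]]
```

```bash
python3 -m jog '[[[1,0,-1.3],0],[[1,5,-1.3],0],[[1,9,-1.3],0],[[1,12,-1.3],0],[[1,14,-1.3],0],[[1,15,-1.3],0],[[1,15.5,-1.3],0],[[1,15.5,-1.3],0],[[1,15.5,-1.3],0]]'
python3 - <<'E'
from h import *
c=cam('wrist');cv2.imwrite('pics/w9.png',cv2.resize(c['img'][:,:,::-1],(800,600)))
c=cam('scene');crop(c,195,120,305,195,7,'pics/s9.png')
E
```

```text
t: 7.23
eef_pos: [0.4828, 0.0359, 0.0448]
tool_rot: [0.44, -0.44, 0.554, -0.553]
contact_force: [-2.6, 0.2, 1.7]
gripper_width: 0.458
```

View pics/w9.png

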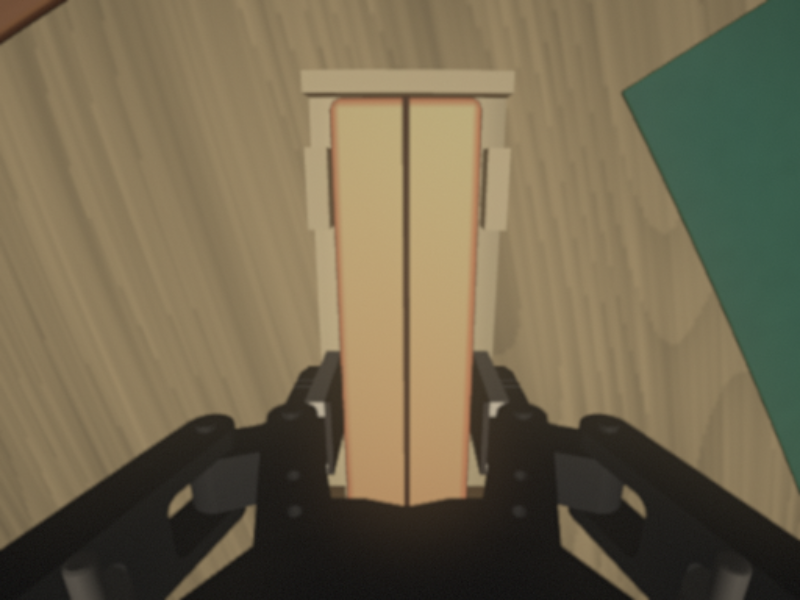

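View pics/s9.png

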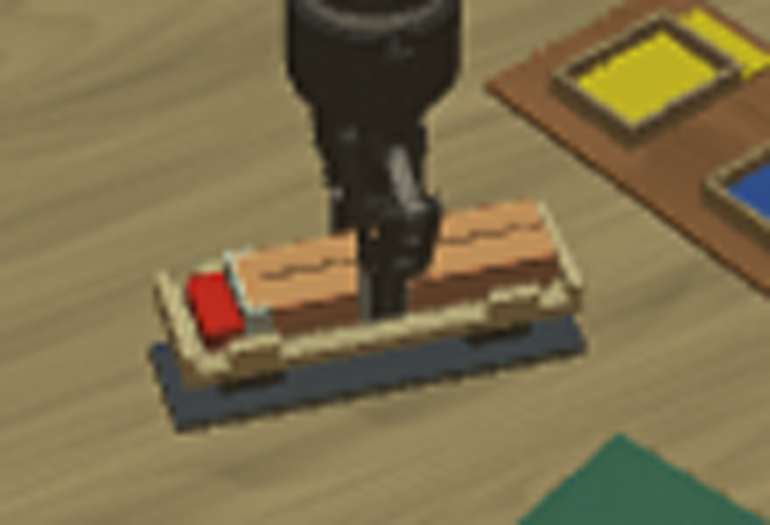

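```bash
python3 -m jog '[[[0,0,0],0],[[0,0,0],0],[[0,0,0],0],[[0,0,0],0],[[0,-5,0],0],[[0,-20,0],0],[[0,-50,0],0],[[0,-85,0],0],[[0,-120,0],0],[[0,-150,0],0],[[0,-165,0],0],[[0,-165,0],0],[[0,-165,0],0]]' 60
python3 - <<'E'
from h import *
c=cam('wrist');cv2.imwrite('pics/w10.png',cv2.resize(c['img'][:,:,::-1],(800,600)))
c=cam('top');crop(c,190,145,370,285,4,'pics/t10.png')
E
```

```text
t: 8.42
eef_pos: [0.4834, 0.0362, 0.2106]
tool_rot: [-0.441, 0.439, -0.554, 0.554]
contact_force: [-0.5, 0.7, 0.1]
gripper_width: 0.7
```

View pics/w10.png

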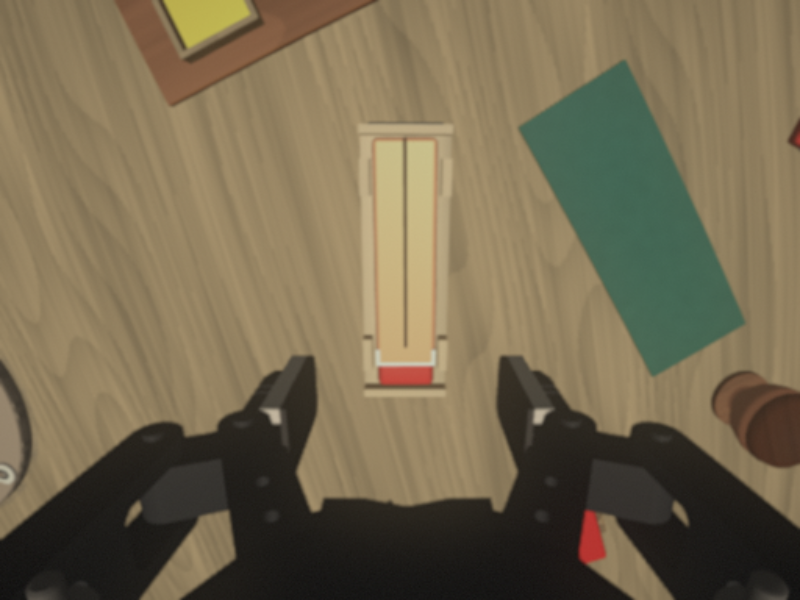

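View pics/t10.png

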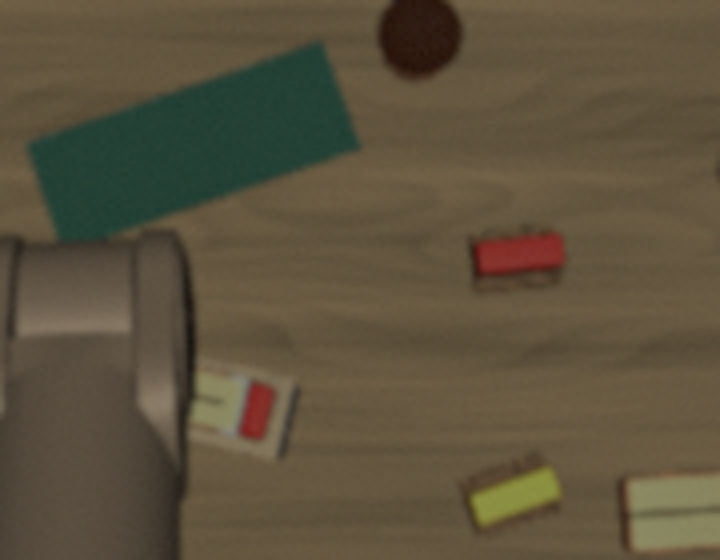

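Run:
```python
from h import *
c=cam('wrist'); p,M=tool(); print(p)
g=lambda x,y:((x+.5)*.64-.5,(y+.5)*.64-.5)
Q=plane(c,[g(373,139),g(437,139),g(434,365),g(377,366),g(405,139),g(405,365)],.064)
print((Q*1000).round(1)[:,:2].tolist(), (Q[:4].mean(0)*1000).round(1)); s=Q[4]-Q[5]; print(np.degrees(np.arctan2(s[1],s[0])),np.linalg.norm(s))
goto(.5835,-.2245,.18,5.8)
```

```text
[0.48211174 0.03582056 0.20864537]
[[482.1, 122.2], [519.6, 113.5], [486.7, -30.0], [448.5, -21.9], [500.8, 117.8], [467.4, -25.5]] [484.2  46.   64. ]
76.85723599656033 0.14715074216280402
shift [230.6  28.6 157.7] turn -0.329 cur jaw -13.1 steps lin 6.734593862754856 rot 2.6345689905627956
```

```bash
python3 -m jog '[[[20,3,14],-0.03],[[55,7,38],-0.08],[[92,11,63],-0.13],[[129,16,88],-0.18],[[164,20,112],-0.23],[[194,24,133],-0.28],[[217,27,148],-0.31],[[228,28,156],-0.33],[[231,28,158],-0.33],[[231,28,158],-0.33],[[231,28,158],-0.33]]' 60
python3 - <<'E'
from h import *
c=cam('wrist');cv2.imwrite('pics/w11.png',cv2.resize(c['img'][:,:,::-1],(800,600)))
goto(.5835,-.2245,.18,5.8)
E
```

```text
t: 9.48
eef_pos: [0.5842, -0.2234, 0.1807]
tool_rot: [-0.525, 0.525, -0.475, 0.473]
contact_force: [0.2, -0.2, 0.7]
gripper_width: 0.701
shift [ 1.6  1.1 -1.1] turn 0.002 cur jaw 5.9 steps lin 0.05288124478617458 rot 0.016775769840847467
```

View pics/w11.png

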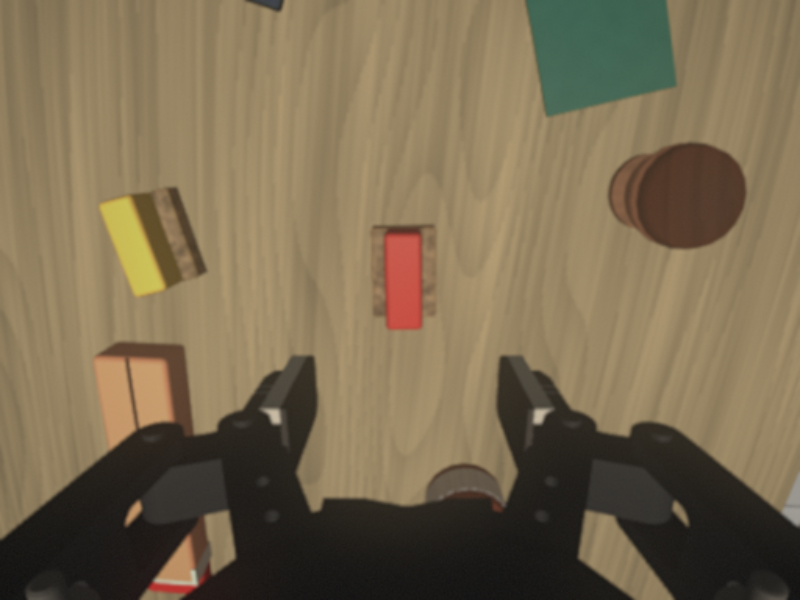

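Run:
```python
from h import *
c=cam('wrist'); p,M=tool(); print(p)
g=lambda x,y:((x+.5)*.64-.5,(y+.5)*.64-.5)
Q=plane(c,[g(385,232),g(420,232),g(423,328),g(387,328)],.043)
print(((Q-p)@M*1000).round(1),((Q.mean(0)-p)@M*1000).round(1),(p[2]*1000))
Q=plane(c,[g(372,227),g(436,227),g(435,316),g(373,315)],.016)
print(((Q-p)@M*1000).round(1),((Q.mean(0)-p)@M*1000).round(1),(p[2]*1000))
```

```text
[ 0.58459741 -0.22265087  0.18137404]
[[-28.7 138.4 -12.8]
 [-28.6 138.4   8.7]
 [ 34.  138.3  11.1]
 [ 34.  138.3 -12.4]] [  2.7 138.4  -1.4] 181.37404096436012
[[-28.2 165.4 -22.8]
 [-28.2 165.4  20.2]
 [ 34.9 165.3  20.5]
 [ 34.1 165.3 -23.4]] [  3.1 165.4  -1.4] 181.37404096436012
```

```bash
python3 -m jog '[[[3,30,-1.4],0],[[3,70,-1.4],0],[[3,105,-1.4],0],[[3,132,-1.4],0],[[3,150,-1.4],0],[[3,159,-1.4],0],[[3,161,-1.4],0],[[3,161,-1.4],0]]' 60 
python3 -m jog '[[[0,0,0],0],[[0,0,0],0],[[0,0,0],0],[[0,0,0],0],[[0,0,0],0],[[0,0,0],0],[[0,0,0],0],[[0,0,0],0]]' 10 70
python3 -m jog '[[[0,-5,0],0],[[0,-20,0],0],[[0,-50,0],0],[[0,-85,0],0],[[0,-110,0],0],[[0,-130,0],0],[[0,-135,0],0],[[0,-135,0],0]]'
python3 - <<'E'
from h import *
c=cam('wrist');cv2.imwrite('pics/w12.png',cv2.resize(c['img'][:,:,::-1],(800,600)))
E
```

```text
t: 10.25
eef_pos: [0.584, -0.2271, 0.0211]
tool_rot: [0.525, -0.525, 0.474, -0.474]
contact_force: [-0.3, -0.9, -0.1]
gripper_width: 0.702
t: 10.92
eef_pos: [0.5846, -0.2282, 0.0224]
tool_rot: [0.525, -0.524, 0.473, -0.475]
contact_force: [-1.0, 0.5, 7.4]
gripper_width: 0.267
t: 11.58
eef_pos: [0.5845, -0.2282, 0.1575]
tool_rot: [0.525, -0.524, 0.473, -0.475]
contact_force: [0.5, -0.7, -2.2]
gripper_width: 0.268
```

View pics/w12.png

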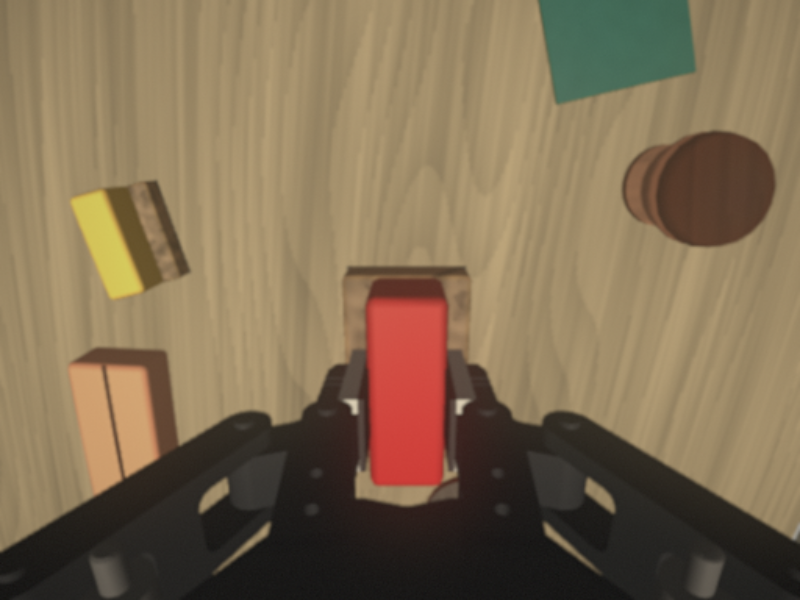

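```bash
cat >> h.py <<'E'
g=lambda x,y:((x+.5)*.64-.5,(y+.5)*.64-.5)
def held(pts,h):
    c=cam('wrist'); p,M=tool(); Q=plane(c,[g(*a) for a in pts],p[2]+h/1000)
    T=(Q-p)@M*1000; print('held',T.round(1).tolist(),'centre',T.mean(0).round(1))
E
python3 - <<'E'
from h import *
held([(368,297),(446,297),(443,484),(373,485)],20.6)
a=np.radians(76.9);u=np.array([np.cos(a),np.sin(a)]);L=np.array([.485,.046])
print(L-.055*u,L+.055*u)
goto(*(L-.055*u),.15,76.9-90)
E
```

```text
held [[-32.6, -20.6, -9.8], [-32.5, -20.6, 12.0], [29.9, -20.6, 12.6], [30.3, -20.6, -9.8]] centre [ -1.2 -20.6   1.3]
[ 0.47253418 -0.00756868] [0.49746582 0.09956868]
shift [-229.9    5.   -87.4] turn 0.331 cur jaw 5.9 steps lin 5.899230209773564 rot 2.647406006747411
```

```bash
python3 -m jog '[[[-20,0,-8],0.03],[[-55,0,-21],0.08],[[-93,1,-35],0.13],[[-130,2,-49],0.19],[[-165,3,-62],0.24],[[-197,4,-75],0.29],[[-219,5,-83],0.32],[[-228,5,-87],0.331],[[-229,5,-87],0.331],[[-229,5,-87],0.331],[[-229,5,-87],0.331]]'
python3 - <<'E'
from h import *
c=cam('wrist');cv2.imwrite('pics/w13.png',cv2.resize(c['img'][:,:,::-1],(800,600)))
goto(.4725,-.0076,.09,76.9-90);print(get_obs()['contact_force'])
E
```

```text
t: 12.6
eef_pos: [0.4739, -0.0099, 0.1503]
tool_rot: [-0.439, 0.44, -0.554, 0.554]
contact_force: [-0.4, -0.6, -1.2]
gripper_width: 0.267
shift [-2.3 60.5 -2.2] turn -0.002 cur jaw -13.2 steps lin 1.4523711223911862 rot 0.014215846297982634
[-0.01969    -0.16476338 -0.63806733]
```

View pics/w13.png

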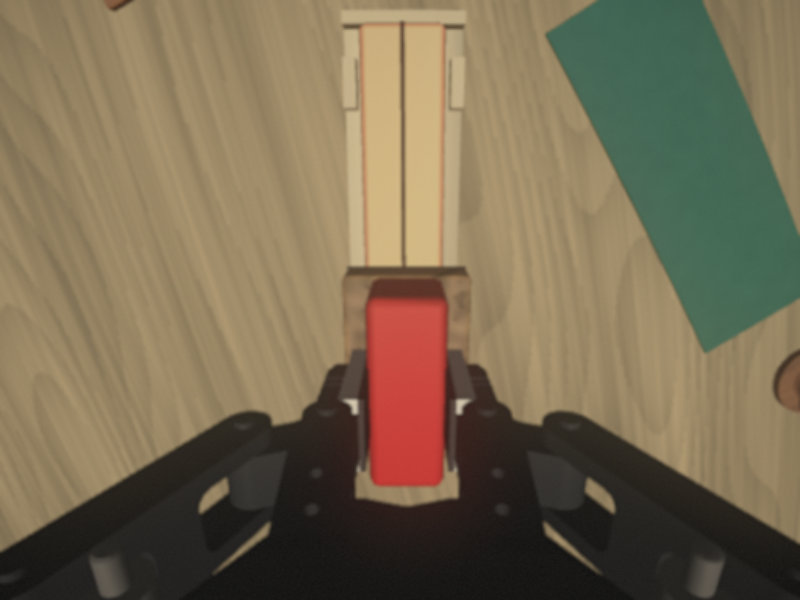

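```bash
python3 -m jog '[[[-1,15,-2.5],0],[[-1,35,-2.5],0],[[-1,48,-2.5],0],[[-1,55,-2.5],0],[[-1,58,-2.5],0],[[-1,58,-2.5],0],[[-1,58,-2.5],0]]'
python3 - <<'E'
from h import *
c=cam('wrist');cv2.imwrite('pics/w14.png',cv2.resize(c['img'][:,:,::-1],(800,600)))
c=cam('scene');crop(c,195,120,305,195,7,'pics/s14.png')
goto(.4725,-.0076,.0864,76.9-90);print(get_obs()['contact_force'])
E
```

```text
t: 13.23
eef_pos: [0.4721, -0.008, 0.0932]
tool_rot: [-0.439, 0.439, -0.554, 0.554]
contact_force: [-0.6, -0.1, -0.8]
gripper_width: 0.267
shift [-0.   7.1  0.2] turn -0.001 cur jaw -13.1 steps lin 0.16991389983789074 rot 0.005777752292738638
[-0.11937935  0.96369879 -1.64765137]
```

View pics/w14.png

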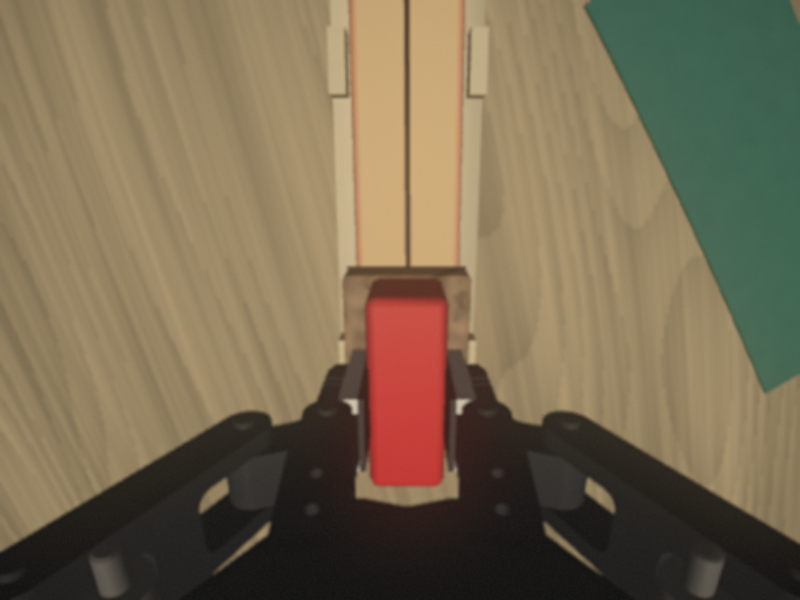

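View pics/s14.png

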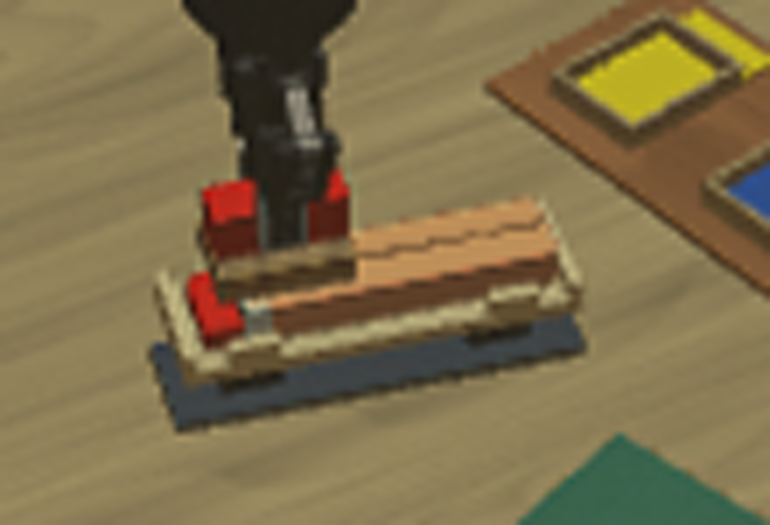

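Block is aligned over the seam (col 407), its edge over the shoe. Press down in steps, watching the force.

```bash
python3 -m jog '[[[0,2,0],0],[[0,4,0],0],[[0,6,0],0],[[0,7,0],0],[[0,8,0],0],[[0,9,0],0],[[0,10,0],0],[[0,11,0],0],[[0,12,0],0],[[0,12,0],0],[[0,12,0],0]]'
python3 - <<'E'
from h import *
for i in range(3): cam('top'); o=get_obs(); print(o['eef_pos'],o['contact_force'])
E
```

```text
t: 14.25
eef_pos: [0.4717, -0.0073, 0.0808]
tool_rot: [0.44, -0.44, 0.554, -0.554]
contact_force: [-0.3, 1.4, 2.7]
gripper_width: 0.259
[ 0.47167339 -0.00732216  0.08085419] [-0.44488459  1.0083      3.21452141]
[ 0.47172795 -0.00729806  0.08088041] [-0.79124622  2.00737862  3.41102656]
[ 0.47169383 -0.00727759  0.0808762 ] [-0.99219679  1.56647056  2.35426033]
```

```bash
python3 -m jog '[[[0,1,0],0],[[0,2,0],0],[[0,3,0],0],[[0,4,0],0],[[0,4,0],0],[[0,4,0],0]]'
python3 - <<'E'
from h import *
c=cam('wrist');cv2.imwrite('pics/w15.png',cv2.resize(c['img'][:,:,::-1],(800,600)))
c=cam('scene');crop(c,195,120,305,195,7,'pics/s15.png')
for i in range(3): cam('top'); o=get_obs(); print(o['eef_pos'],o['contact_force'],o['gripper_width'])
E
```

```text
t: 14.9
eef_pos: [0.4717, -0.0073, 0.0768]
tool_rot: [0.44, -0.44, 0.554, -0.554]
contact_force: [-1.0, 2.0, 5.5]
gripper_width: 0.264
[ 0.47167958 -0.00727533  0.07685134] [-0.23143588  1.72561349  4.46247939] 0.2553942126276777
[ 0.47168996 -0.0073151   0.07686441] [-1.01287876  3.6060966   4.15049532] 0.26435756069391536
[ 0.47170346 -0.0073434   0.07685221] [-0.76133503  3.03828475  5.47818608] 0.2598923128456981
```

View pics/w15.png

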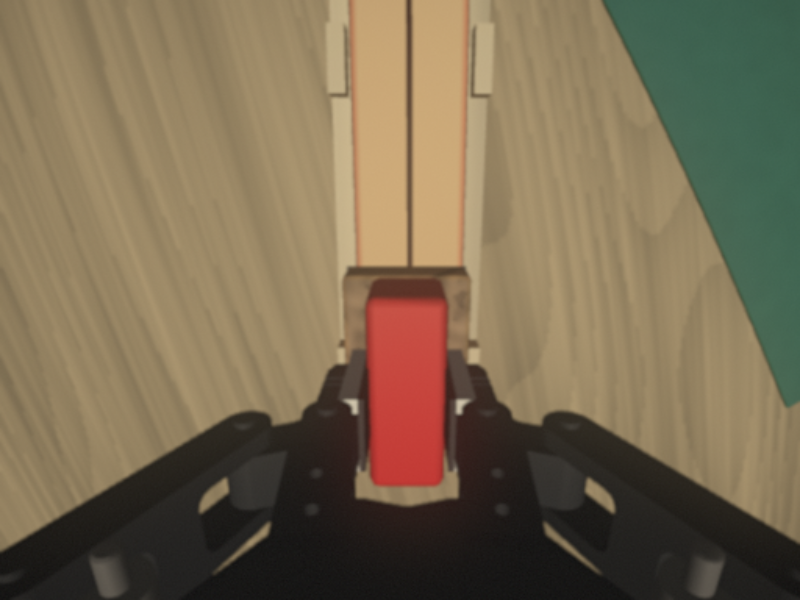

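View pics/s15.png

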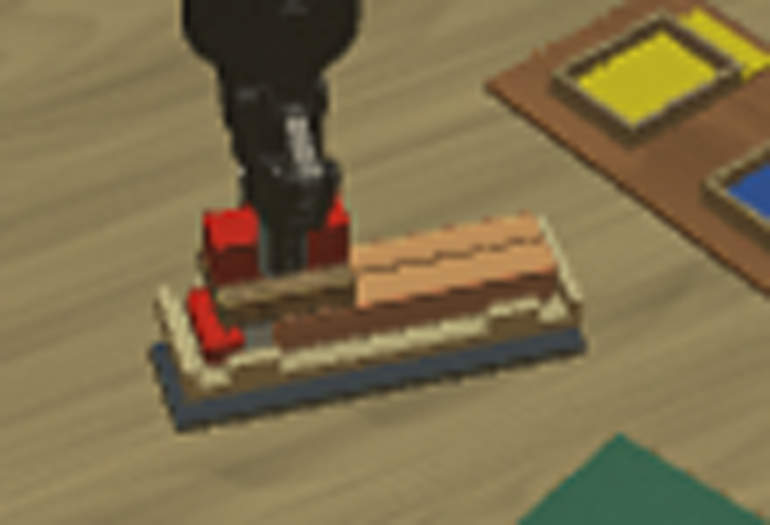

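```bash
python3 -m jog '[[[-1,0,0],0],[[-3,0,0],0],[[-5,0,0],0],[[-7,0,0],0],[[-9,0,0],0],[[-11,0,0],0],[[-13,0,0],0],[[-15,0,0],0],[[-17,0,0],0],[[-19,0,0],0],[[-21,0,0],0],[[-23,0,0],0],[[-25,0,0],0],[[-27,0,0],0],[[-29,0,0],0],[[-31,0,0],0],[[-33,0,0],0],[[-35,0,0],0],[[-37,0,0],0]]'
python3 - <<'E'
from h import *
c=cam('scene');crop(c,195,120,305,195,7,'pics/s16.png')
o=get_obs(); print(o['eef_pos'],o['contact_force'],o['gripper_width']); goto(.4974,.0993,.0768,-13.1)
E
```

```text
t: 16.73
eef_pos: [0.48, 0.0288, 0.0768]
tool_rot: [0.44, -0.44, 0.554, -0.554]
contact_force: [-1.6, -4.8, 4.8]
gripper_width: 0.258
[0.48009824 0.02927992 0.07675357] [-1.27698303 -3.46743587  5.37295668] 0.26348286296662765
shift [-72.1  -0.    1. ] turn 0.0 cur jaw -13.1 steps lin 1.7296410829013877 rot 0.0010980883010438796
```

View pics/s16.png

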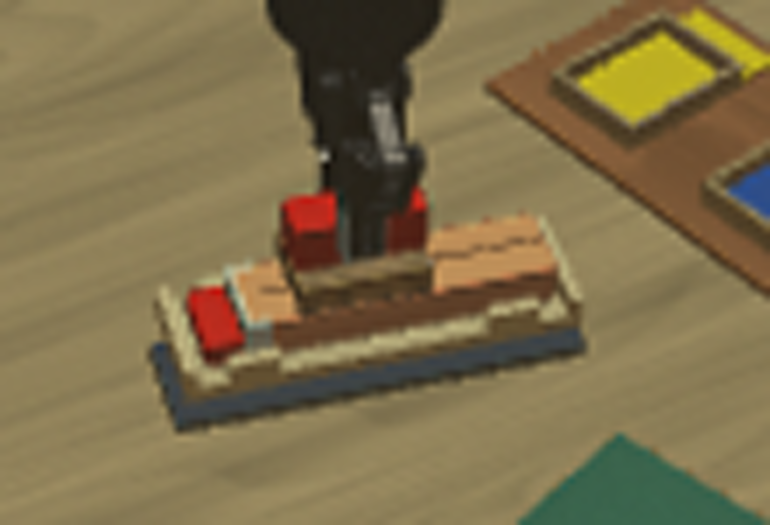

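```bash
python3 -m jog '[[[-2,0,0],0],[[-4,0,0],0],[[-6,0,0],0],[[-8,0,0],0],[[-10,0,0],0],[[-12,0,0],0],[[-14,0,0],0],[[-16,0,0],0],[[-18,0,0],0],[[-20,0,0],0],[[-22,0,0],0],[[-24,0,0],0],[[-26,0,0],0],[[-28,0,0],0],[[-30,0,0],0],[[-32,0,0],0],[[-34,0,0],0],[[-36,0,0],0],[[-38,0,0],0]]'
python3 -m jog '[[[-2,0,0],0],[[-4,0,0],0],[[-6,0,0],0],[[-8,0,0],0],[[-10,0,0],0],[[-12,0,0],0],[[-14,0,0],0],[[-16,0,0],0],[[-18,0,0],0],[[-20,0,0],0],[[-22,0,0],0],[[-24,0,0],0],[[-26,0,0],0],[[-28,0,0],0],[[-30,0,0],0],[[-32,0,0],0],[[-34,0,0],0],[[-35,0,0],0],[[-35,0,0],0]]'
python3 - <<'E'
from h import *
c=cam('scene');crop(c,195,120,305,195,7,'pics/s17.png')
o=get_obs(); print(o['eef_pos'],o['contact_force'],o['gripper_width']); goto(.4974,.0993,.0768,-13.1)
E
```

```text
t: 18.37
eef_pos: [0.4887, 0.0658, 0.0768]
tool_rot: [0.44, -0.44, 0.554, -0.554]
contact_force: [-1.3, -3.5, 5.5]
gripper_width: 0.262
t: 19.95
eef_pos: [0.4967, 0.1002, 0.0768]
tool_rot: [0.44, -0.44, 0.554, -0.554]
contact_force: [-1.0, -2.8, 5.3]
gripper_width: 0.266
[0.49670045 0.10018284 0.07682627] [-0.362781   -1.99463117  5.04284388] 0.2641339350039937
shift [0.7 0.  0.9] turn 0.0 cur jaw -13.1 steps lin 0.02701924377501779 rot 3.743023407992676e-05
```

View pics/s17.png

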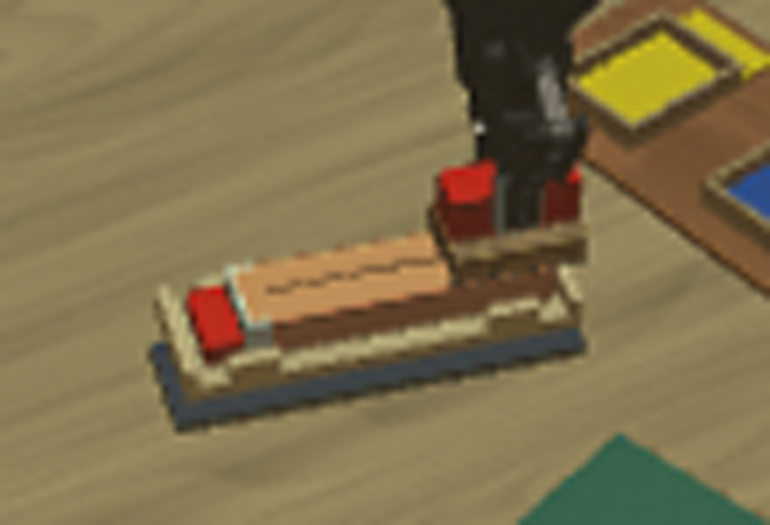

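```bash
python3 -m jog '[[[0,-4,0],0],[[0,-12,0],0],[[0,-28,0],0],[[0,-50,0],0],[[0,-70,0],0],[[0,-80,0],0],[[0,-80,0],0]]'
python3 - <<'E'
from h import *
goto(.606,.297,.157,9)
c=cam('wrist');cv2.imwrite('pics/w18.png',cv2.resize(c['img'][:,:,::-1],(800,600)))
E
```

```text
t: 20.58
eef_pos: [0.4977, 0.1007, 0.1588]
tool_rot: [-0.441, 0.438, -0.554, 0.554]
contact_force: [-0.2, -0.1, -1.6]
gripper_width: 0.263
shift [-215.7    2.6   61.1] turn -0.385 cur jaw -13.1 steps lin 5.377442795868717 rot 3.083881413986579
```

View pics/w18.png

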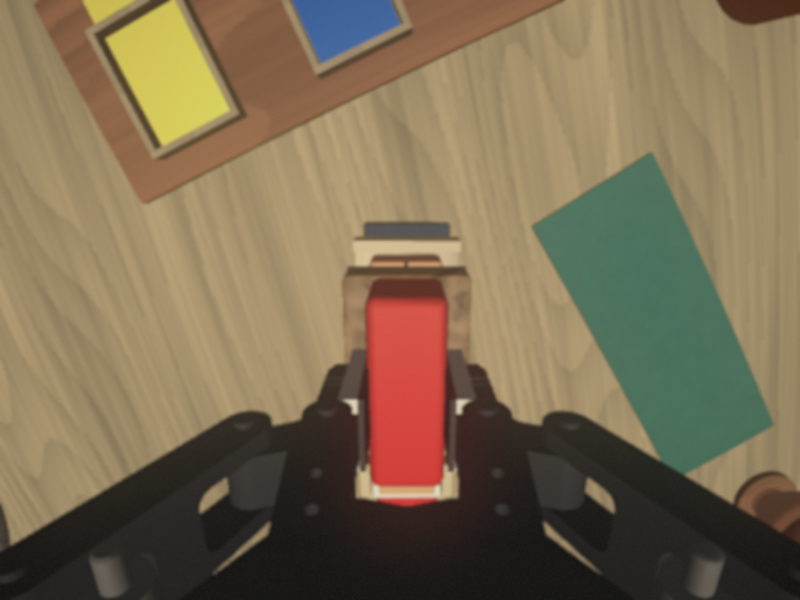

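Run:
```python
from h import *
goto(.6185,.218,.157,9)
```

```text
shift [-141.9    0.8   92. ] turn -0.385 cur jaw -13.1 steps lin 4.05579529216291 rot 3.0824750949223705
```

```bash
python3 -m jog '[[[-20,1,13],-0.05],[[-52,1,34],-0.14],[[-85,1,55],-0.23],[[-112,1,73],-0.31],[[-132,1,86],-0.36],[[-141,1,91],-0.38],[[-142,1,92],-0.385],[[-142,1,92],-0.385],[[-142,1,92],-0.385]]'
python3 - <<'E'
from h import *
c=cam('wrist');cv2.imwrite('pics/w19.png',cv2.resize(c['img'][:,:,::-1],(800,600)))
E
```

```text
t: 21.38
eef_pos: [0.6171, 0.2152, 0.155]
tool_rot: [-0.536, 0.538, -0.46, 0.46]
contact_force: [-0.2, -0.8, -1.1]
gripper_width: 0.263
```

View pics/w19.png

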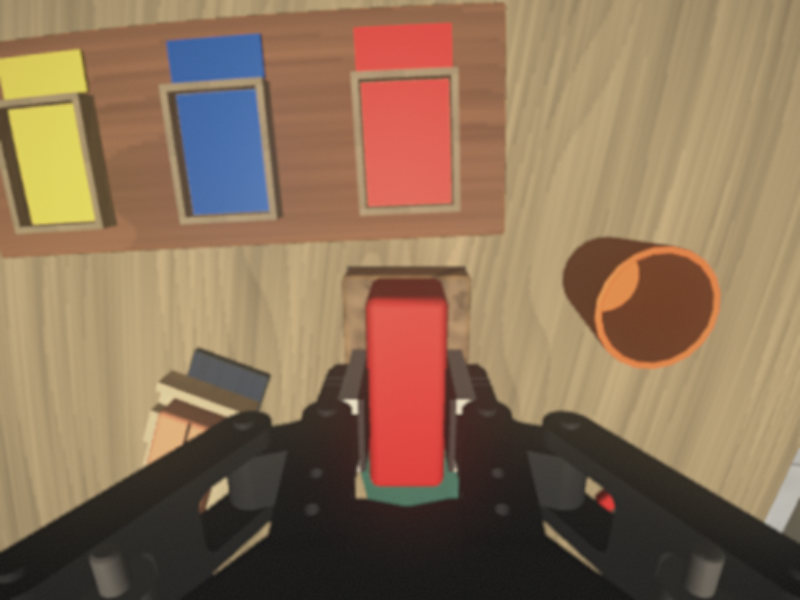

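Run:
```python
from h import *
c=cam('wrist'); p,M=tool(); print(p)
Q=plane(c,[g(351,73),g(459,68),g(461,212),g(358,215)],.023)
T=(Q-p)@M*1000; print(T.round(1).tolist(),T.mean(0).round(1),(Q.mean(0)*1000).round(1)); e=Q[0]-Q[3]+Q[1]-Q[2]; print(np.degrees(np.arctan2(e[1],e[0])))
Q=plane(c,[g(362,80),g(450,77),g(453,206),g(368,209)],.012)
T=(Q-p)@M*1000; print(T.round(1).tolist(),T.mean(0).round(1),(Q.mean(0)*1000).round(1)); e=Q[0]-Q[3]+Q[1]-Q[2]; print(np.degrees(np.arctan2(e[1],e[0])))
print((plane(c,[g(658,307)],.075)*1000).round(0))
```

```text
[0.61744715 0.21551063 0.1556404 ]
[[-118.4, 132.6, -30.5], [-121.0, 132.6, 29.6], [-41.2, 132.6, 32.8], [-39.5, 132.7, -28.6]] [-80.  132.6   0.8] [605.9 294.6  23. ]
100.65133394564744
[[-116.6, 143.6, -25.4], [-118.1, 143.6, 25.6], [-43.8, 143.6, 29.1], [-42.0, 143.7, -23.5]] [-80.1 143.6   1.4] [606.5 294.8  12. ]
100.87318012788052
[[747. 234.  75.]]
```

```bash
python3 -m jog '[[[-12,0,0],-0.01],[[-32,0,0],-0.026],[[-55,0,0],-0.026],[[-72,0,0.3],-0.026],[[-79,0,0.3],-0.026],[[-79,15,0.3],-0.026],[[-79,40,0.3],-0.026],[[-79,65,0.3],-0.026],[[-79,85,0.3],-0.026],[[-79,95,0.3],-0.026],[[-79,98,0.3],-0.026],[[-79,98,0.3],-0.026],[[-79,98,0.3],-0.026]]'
python3 - <<'E'
from h import *
c=cam('wrist');cv2.imwrite('pics/w20.png',cv2.resize(c['img'][:,:,::-1],(800,600)))
c=cam('scene');crop(c,280,130,400,210,6,'pics/s20.png')
E
```

```text
t: 22.57
eef_pos: [0.6073, 0.2955, 0.059]
tool_rot: [0.544, -0.543, 0.452, -0.453]
contact_force: [-0.1, 0.0, -1.8]
gripper_width: 0.262
```

View pics/w20.png

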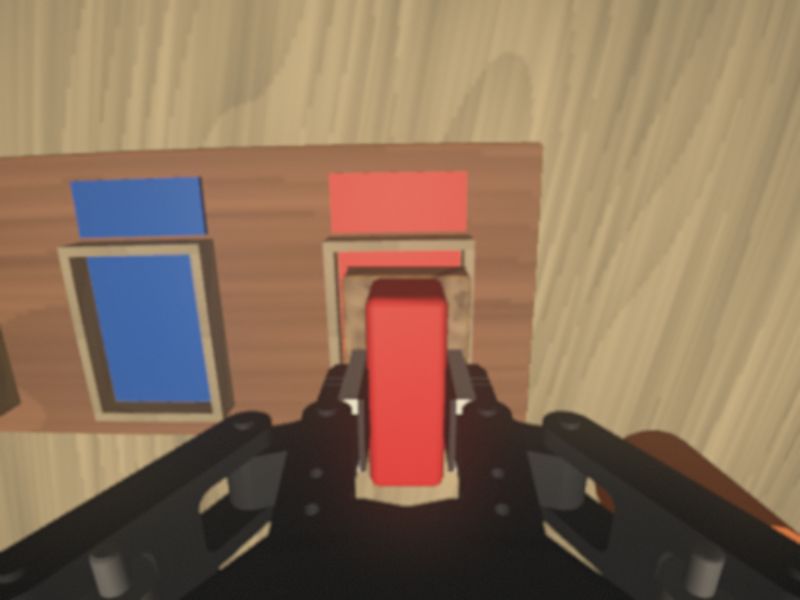

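View pics/s20.png

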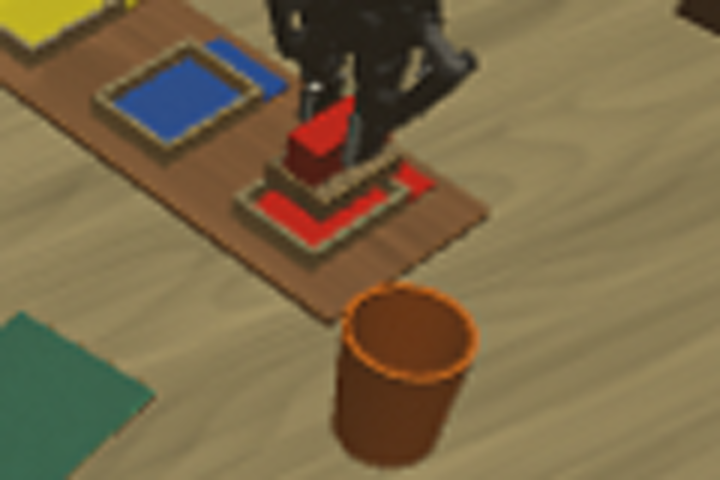

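Run:
```python
from h import *
c=cam('wrist'); p,M=tool(); print(p,M[:,2])
crop(c,200,140,310,230,7,'pics/w21.png')
Q=plane(c,[g(325,241),g(474,238),g(473,300),g(332,360)],.023)
T=(Q-p)@M*1000; print(T.round(1).tolist())
Q=plane(c,[g(343,275),g(470,275)],p[2]-.0224+.016);print(((Q-p)@M*1000).round(1))
```

```text
[0.60738644 0.29558115 0.05930431] [0.98349436 0.18092444 0.00227989]
[[-39.7, 36.3, -31.5], [-40.8, 36.4, 27.2], [-15.3, 36.4, 27.8], [11.1, 36.2, -31.1]]
[[-33.1   6.4 -20.7]
 [-33.    6.5  21.8]]
```

View pics/w21.png

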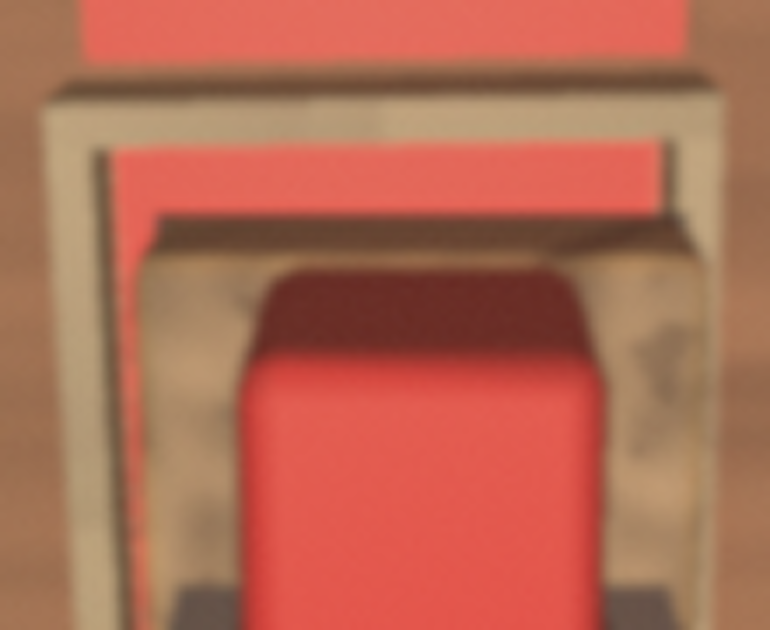

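```bash
python3 -m jog '[[[0.5,0,-2.5],0],[[0.5,4,-2.5],0],[[0.5,10,-2.5],0],[[0.5,15,-2.5],0],[[0.5,19,-2.5],0],[[0.5,22,-2.5],0],[[0.5,24,-2.5],0],[[0.5,24,-2.5],0],[[0.5,24,-2.5],0]]'
python3 - <<'E'
from h import *
c=cam('wrist');cv2.imwrite('pics/w22.png',cv2.resize(c['img'][:,:,::-1],(800,600)))
E
```

```text
t: 23.47
eef_pos: [0.6037, 0.2941, 0.0345]
tool_rot: [-0.543, 0.544, -0.453, 0.452]
contact_force: [-3.9, -1.5, 7.7]
gripper_width: 0.265
```

View pics/w22.png

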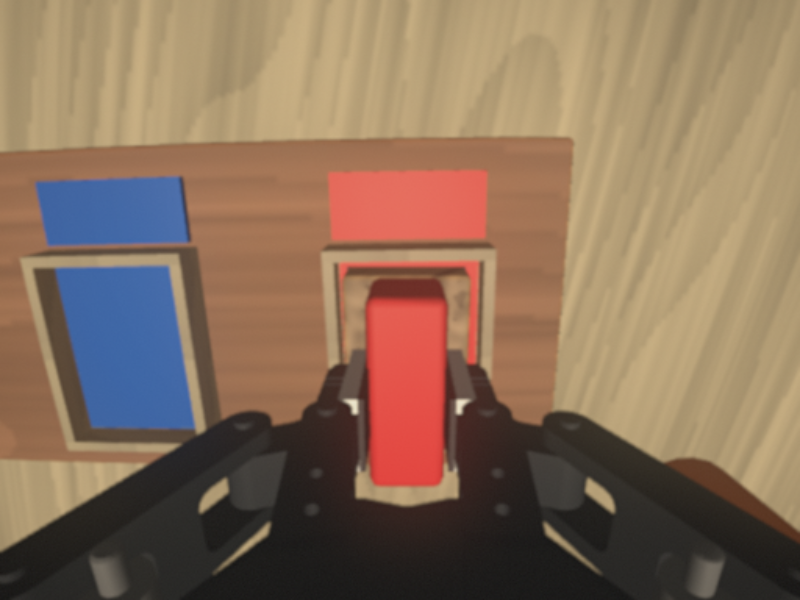

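```bash
python3 -m jog '[[[0,0,0],0],[[0,0,0],0],[[0,0,0],0],[[0,0,0],0],[[0,-5,0],0],[[0,-20,0],0],[[0,-50,0],0],[[0,-85,0],0],[[0,-120,0],0],[[0,-150,0],0],[[0,-165,0],0],[[0,-165,0],0]]' 50
python3 - <<'E'
from h import *
c=cam('wrist');cv2.imwrite('pics/w23.png',cv2.resize(c['img'][:,:,::-1],(800,600)))
c=cam('scene');crop(c,280,110,400,210,6,'pics/s23.png')
c=cam('top');crop(c,190,145,370,285,4,'pics/t23.png')
E
```

```text
t: 24.52
eef_pos: [0.6068, 0.2949, 0.2052]
tool_rot: [0.546, -0.54, 0.452, -0.454]
contact_force: [0.8, 0.6, -0.1]
gripper_width: 0.583
```

View pics/w23.png

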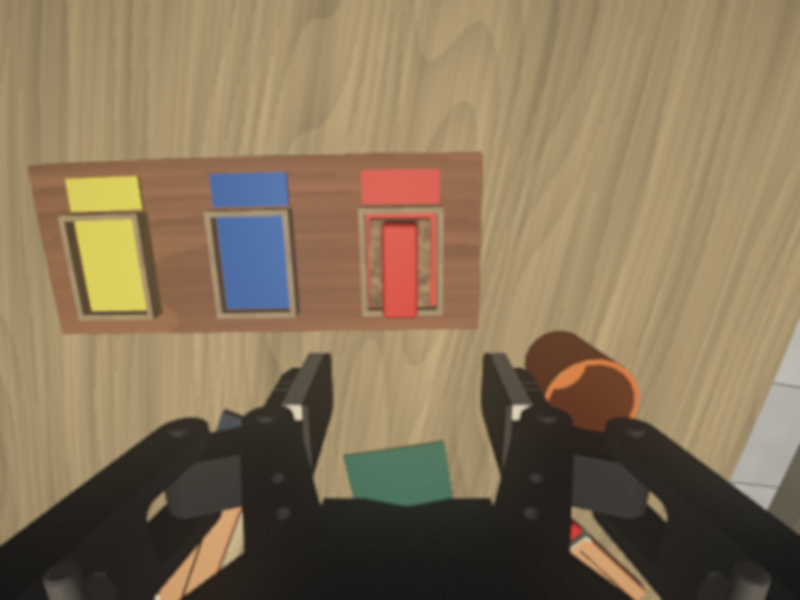

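View pics/s23.png

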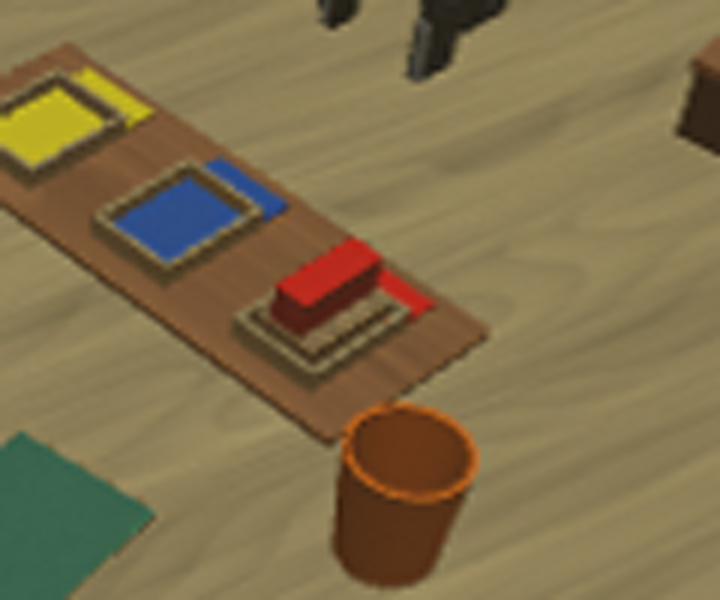

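View pics/t23.png

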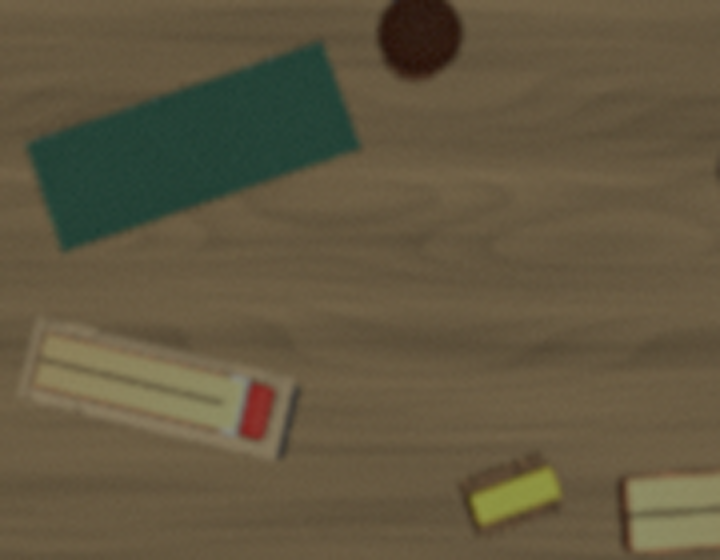

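Run:
```python
from h import *
c=cam('wrist'); p,M=tool()
Q=plane(c,[g(59,216),g(138,213),g(156,317),g(80,320)],.023); e=Q[0]-Q[3]+Q[1]-Q[2]
print('yslot',(Q.mean(0)*1000).round(1),np.degrees(np.arctan2(e[1],e[0])))
goto(.408,-.220,.19,19.3)
```

```text
yslot [389.6 253.1  23. ] 101.38647809920893
shift [ 470.2    8.7 -285.1] turn -0.155 cur jaw 10.4 steps lin 13.188744242572637 rot 1.2389855340325966
```

```bash
python3 -m jog '[[[18,0,-11],0],[[50,1,-30],-0.02],[[84,1,-51],-0.03],[[118,2,-72],-0.04],[[152,3,-92],-0.05],[[186,4,-113],-0.06],[[220,4,-133],-0.07],[[254,5,-154],-0.08],[[288,5,-175],-0.09],[[322,6,-195],-0.1],[[356,7,-216],-0.12],[[390,7,-236],-0.13],[[422,8,-256],-0.14],[[448,8,-272],-0.15],[[464,9,-281],-0.155],[[470,9,-285],-0.155],[[470,9,-285],-0.155],[[470,9,-285],-0.155],[[470,9,-285],-0.155]]' 60
python3 - <<'E'
from h import *
c=cam('wrist');cv2.imwrite('pics/w24.png',cv2.resize(c['img'][:,:,::-1],(800,600)))
goto(.408,-.220,.19,19.3)
E
```

```text
t: 26.3
eef_pos: [0.4094, -0.2179, 0.1894]
tool_rot: [0.577, -0.577, 0.409, -0.408]
contact_force: [0.2, -0.2, -0.3]
gripper_width: 0.704
shift [ 1.5 -0.5 -2.1] turn 0.003 cur jaw 19.5 steps lin 0.06283015262412182 rot 0.023169353563781955
```

View pics/w24.png

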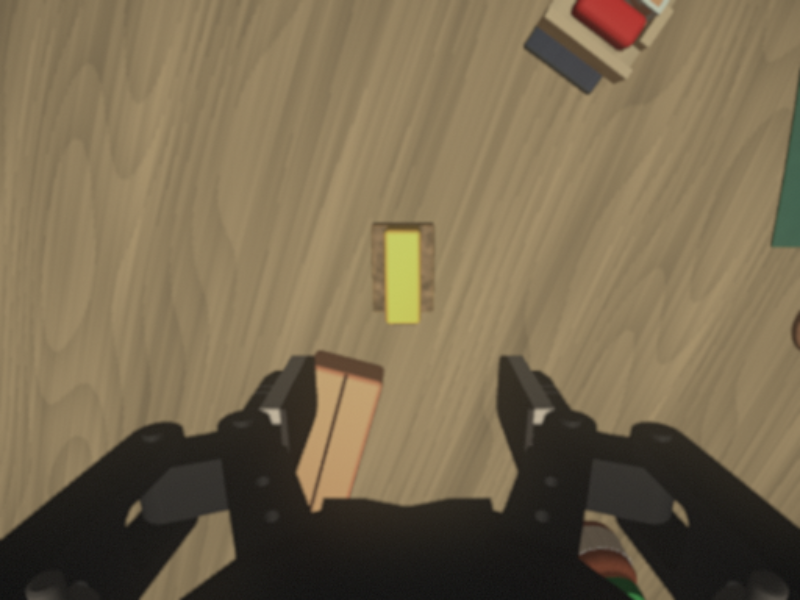

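Run:
```python
from h import *
c=cam('wrist'); p,M=tool(); print(p)
Q=plane(c,[g(386,230),g(419,230),g(420,324),g(386,324)],.043)
T=(Q-p)@M*1000; print(T.round(1).tolist(),T.mean(0).round(1),p[2]*1000)
Q=plane(c,[g(318,362),g(382,382),g(318,352),g(382,365)],.035)
print(((Q-p)@M*1000).round(1))
C=cloud(c); u,v=g(340,420); print(C[int(v),int(u)],C[int(g(0,410)[1]),int(g(340,0)[0])])
```

```text
[ 0.40950684 -0.21806277  0.18960668]
[[-28.8, 146.6, -12.4], [-28.8, 146.6, 8.5], [34.2, 146.6, 9.6], [34.1, 146.6, -13.2]] [  2.7 146.6  -1.9] 189.6066810979998
[[ 65.5 154.6 -62. ]
 [ 81.  154.6 -17. ]
 [ 57.8 154.6 -61.6]
 [ 67.7 154.6 -16.8]]
[ 0.40044481 -0.34007777  0.03346052] [ 0.39817829 -0.33275168  0.03316578]
```

```bash
python3 -m jog '[[[3,30,-2],0],[[3,70,-2],0],[[3,110,-2],0],[[3,140,-2],0],[[3,158,-2],0],[[3,166,-2],0],[[3,168,-2],0],[[3,168,-2],0]]' 55
python3 -m jog '[[[0,0,0],0],[[0,0,0],0],[[0,0,0],0],[[0,0,0],0],[[0,0,0],0],[[0,0,0],0],[[0,0,0],0],[[0,0,0],0]]' 10 70
python3 -m jog '[[[0,-5,0],0],[[0,-20,0],0],[[0,-50,0],0],[[0,-85,0],0],[[0,-110,0],0],[[0,-130,0],0],[[0,-135,0],0],[[0,-135,0],0]]'
python3 - <<'E'
from h import *
c=cam('wrist');cv2.imwrite('pics/w25.png',cv2.resize(c['img'][:,:,::-1],(800,600)))
c=cam('top');crop(c,190,145,370,285,4,'pics/t25.png')
a=np.radians(76.9);u=np.array([np.cos(a),np.sin(a)]);L=np.array([.485,.046])
goto(*(L-.055*u),.15,76.9-90)
E
```

```text
t: 27.07
eef_pos: [0.4084, -0.2228, 0.022]
tool_rot: [0.577, -0.577, 0.409, -0.409]
contact_force: [0.0, 0.3, 1.0]
gripper_width: 0.648
t: 27.73
eef_pos: [0.4091, -0.2233, 0.0232]
tool_rot: [0.577, -0.576, 0.408, -0.41]
contact_force: [0.2, 0.3, 8.5]
gripper_width: 0.262
t: 28.4
eef_pos: [0.4089, -0.2231, 0.1582]
tool_rot: [0.578, -0.576, 0.408, -0.41]
contact_force: [0.4, 0.1, -3.2]
gripper_width: 0.267
shift [-181.2    6.2  132.6] turn 0.566 cur jaw 19.3 steps lin 5.3859008994924755 rot 4.530338921373251
```

View pics/w25.png

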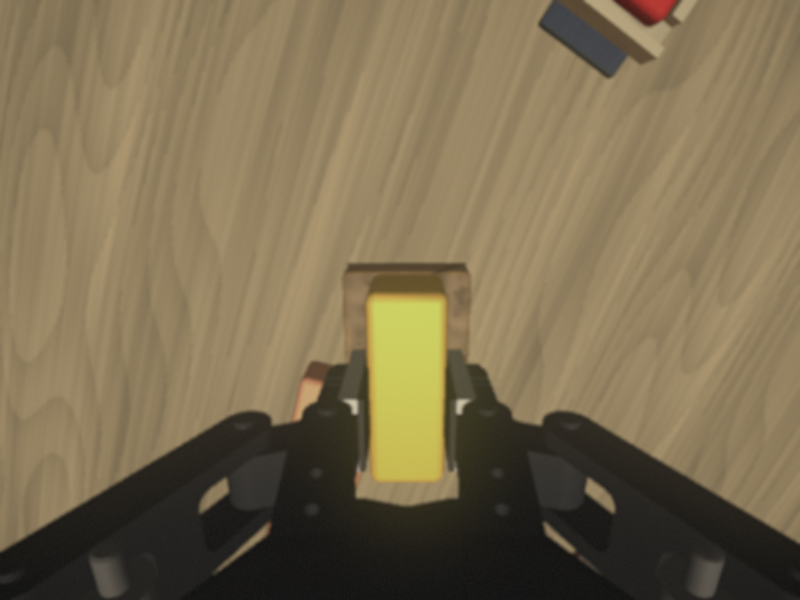

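```bash
python3 -m jog '[[[-16,1,12],0.05],[[-45,2,33],0.14],[[-77,3,56],0.24],[[-108,4,79],0.34],[[-137,5,100],0.43],[[-160,6,117],0.5],[[-174,6,128],0.545],[[-179,6,132],0.566],[[-179,6,132],0.566],[[-179,6,132],0.566],[[-179,6,132],0.566]]'
python3 - <<'E'
from h import *
c=cam('wrist');cv2.imwrite('pics/w26.png',cv2.resize(c['img'][:,:,::-1],(800,600)))
c=cam('top');crop(c,110,145,290,285,4,'pics/t26.png')
goto(.4725,-.0076,.0872,76.9-90);print(get_obs()['contact_force'])
E
```

```text
t: 29.42
eef_pos: [0.4723, -0.0116, 0.15]
tool_rot: [0.439, -0.44, 0.554, -0.554]
contact_force: [0.0, -0.4, -1.4]
gripper_width: 0.267
shift [-4.  63.2 -1.1] turn -0.002 cur jaw -13.2 steps lin 1.5190758513514153 rot 0.016638890736478163
[ 0.04943029  0.23209057 -2.9446006 ]
```

View pics/w26.png

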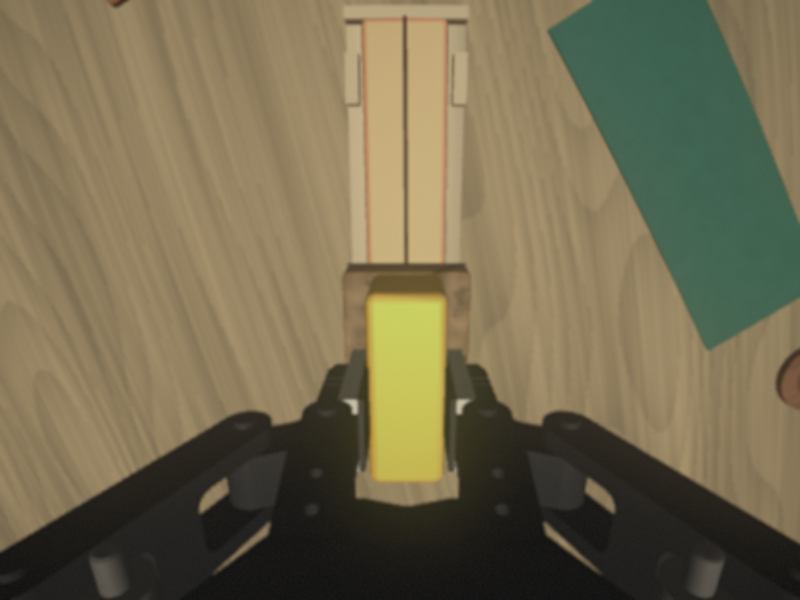

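```bash
python3 -m jog '[[[-2,15,-1],0],[[-2,35,-1],0],[[-2,48,-1],0],[[-2,54,-1],0],[[-2,56,-1],0],[[-2,56,-1],0],[[-2,56,-1],0]]'
python3 - <<'E'
from h import *
c=cam('wrist');cv2.imwrite('pics/w27.png',cv2.resize(c['img'][:,:,::-1],(800,600)))
c=cam('scene');crop(c,195,120,305,195,7,'pics/s27.png')
goto(.4725,-.0076,.0872,76.9-90);print(get_obs()['contact_force'])
E
```

```text
t: 30.1
eef_pos: [0.4733, -0.0087, 0.0954]
tool_rot: [-0.44, 0.439, -0.554, 0.554]
contact_force: [-0.0, -0.9, -1.5]
gripper_width: 0.26
shift [-0.5  8.3 -1.1] turn -0.001 cur jaw -13.1 steps lin 0.20148657929954963 rot 0.004505946414411234
[ 0.20358408  0.07284803 -2.219981  ]
```

View pics/w27.png

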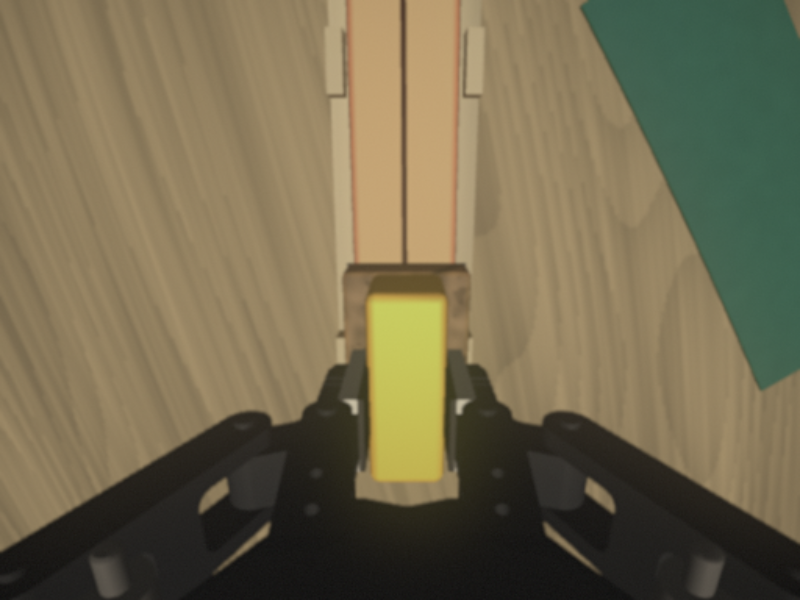

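View pics/s27.png

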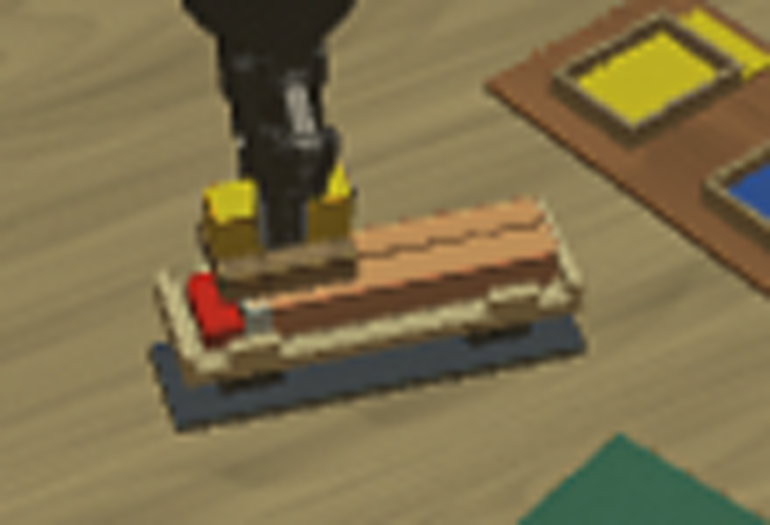

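```bash
python3 -m jog '[[[0.5,2,-1],0],[[0.5,4,-1],0],[[0.5,6,-1],0],[[0.5,7,-1],0],[[0.5,8,-1],0],[[0.5,9,-1],0],[[0.5,10,-1],0],[[0.5,11,-1],0],[[0.5,12,-1],0],[[0.5,13,-1],0],[[0.5,14,-1],0],[[0.5,15,-1],0],[[0.5,15,-1],0],[[0.5,15,-1],0]]'
python3 - <<'E'
from h import *
for i in range(3): cam('top'); o=get_obs(); print(o['eef_pos'],o['contact_force'],o['gripper_width'])
E
```

```text
t: 31.37
eef_pos: [0.4716, -0.0085, 0.0798]
tool_rot: [0.44, -0.44, 0.554, -0.554]
contact_force: [-1.7, 1.4, 3.8]
gripper_width: 0.262
[ 0.47166863 -0.00848844  0.07981352] [-1.61159368  0.34384744  3.13731991] 0.26262970723002027
[ 0.47166195 -0.00849616  0.07982647] [-1.45444228  0.88830832  3.65268139] 0.26414197383481647
[ 0.47163931 -0.00847363  0.07980776] [-1.78761572  1.33346811  2.81927   ] 0.26501124507735063
```

```bash
python3 -m jog '[[[0,1,0],0],[[0,2,0],0],[[0,2.5,0],0],[[0,2.5,0],0],[[0,2.5,0],0]]'
python3 - <<'E'
from h import *
c=cam('wrist');cv2.imwrite('pics/w28.png',cv2.resize(c['img'][:,:,::-1],(800,600)))
c=cam('scene');crop(c,195,120,305,195,7,'pics/s28.png')
for i in range(3): cam('top'); o=get_obs(); print(o['eef_pos'],o['contact_force'],o['gripper_width'])
E
```

```text
t: 31.93
eef_pos: [0.4717, -0.0085, 0.0773]
tool_rot: [0.44, -0.44, 0.554, -0.554]
contact_force: [-2.6, 2.1, 5.1]
gripper_width: 0.263
[ 0.47165272 -0.00848347  0.07729154] [-2.53270028  1.81385682  3.93395541] 0.26296075991694906
[ 0.47168144 -0.00849372  0.07730296] [-3.19662888  1.6383338   4.46399724] 0.2642795512882933
[ 0.47167847 -0.00847538  0.0772966 ] [-1.17430886  1.28756604  4.81894625] 0.2666360876157087
```

View pics/w28.png

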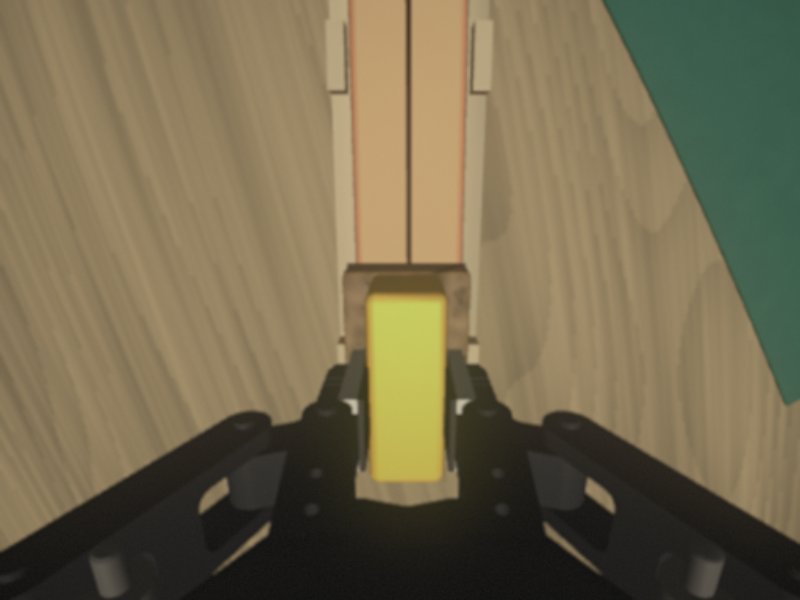

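View pics/s28.png

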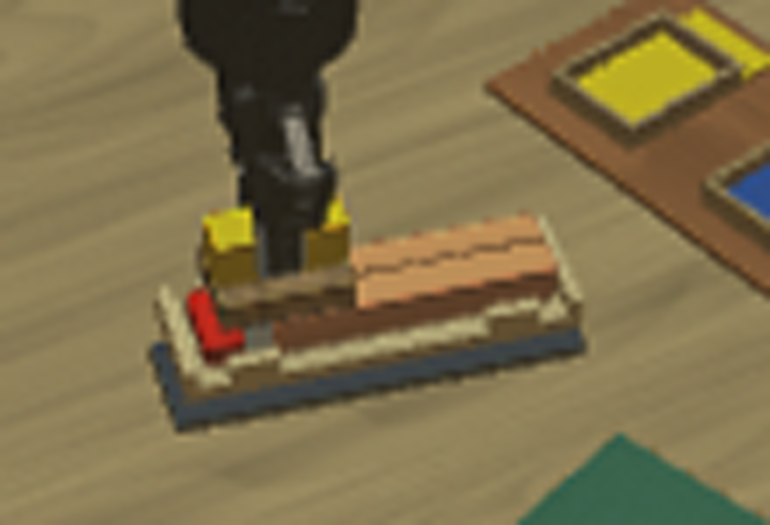

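Same press depth as the red stroke (force about 4.5 N plus block weight). Stroke.

```bash
python3 -m jog '[[[-1,0,0],0],[[-3,0,0],0],[[-5,0,0],0],[[-7,0,0],0],[[-9,0,0],0],[[-11,0,0],0],[[-13,0,0],0],[[-15,0,0],0],[[-17,0,0],0],[[-19,0,0],0],[[-21,0,0],0],[[-23,0,0],0],[[-25,0,0],0],[[-27,0,0],0],[[-29,0,0],0],[[-31,0,0],0],[[-33,0,0],0],[[-35,0,0],0],[[-37,0,0],0]]'
python3 -m jog '[[[-2,0,0],0],[[-4,0,0],0],[[-6,0,0],0],[[-8,0,0],0],[[-10,0,0],0],[[-12,0,0],0],[[-14,0,0],0],[[-16,0,0],0],[[-18,0,0],0],[[-20,0,0],0],[[-22,0,0],0],[[-24,0,0],0],[[-26,0,0],0],[[-28,0,0],0],[[-30,0,0],0],[[-32,0,0],0],[[-34,0,0],0],[[-36,0,0],0],[[-38,0,0],0]]'
python3 - <<'E'
from h import *
c=cam('scene');crop(c,195,120,305,195,7,'pics/s29.png')
c=cam('wrist');cv2.imwrite('pics/w29.png',cv2.resize(c['img'][:,:,::-1],(800,600)))
E
```

```text
t: 33.77
eef_pos: [0.4801, 0.0277, 0.0773]
tool_rot: [0.44, -0.44, 0.554, -0.554]
contact_force: [-1.8, -3.7, 4.9]
gripper_width: 0.265
t: 35.35
eef_pos: [0.4888, 0.0647, 0.0773]
tool_rot: [0.44, -0.44, 0.554, -0.554]
contact_force: [-1.7, -4.8, 4.6]
gripper_width: 0.262
```

View pics/w29.png

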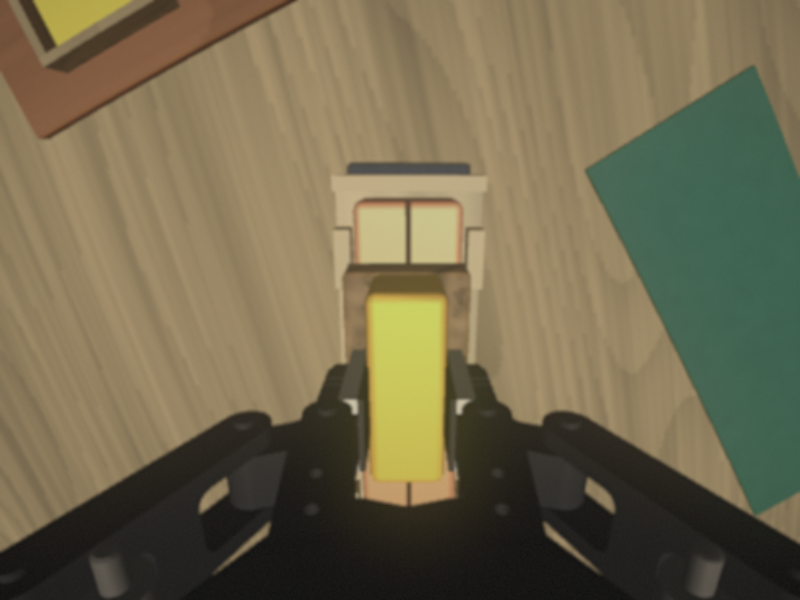

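```bash
python3 -m jog '[[[-2,0,0],0],[[-4,0,0],0],[[-6,0,0],0],[[-8,0,0],0],[[-10,0,0],0],[[-12,0,0],0],[[-14,0,0],0],[[-16,0,0],0],[[-18,0,0],0],[[-20,0,0],0],[[-22,0,0],0],[[-24,0,0],0],[[-26,0,0],0],[[-28,0,0],0],[[-30,0,0],0],[[-32,0,0],0],[[-34,0,0],0],[[-35,0,0],0],[[-35,0,0],0]]'
python3 - <<'E'
from h import *
c=cam('scene');crop(c,195,120,305,195,7,'pics/s30.png')
o=get_obs(); print(o['eef_pos'],o['contact_force'],o['gripper_width'])
E
python3 -m jog '[[[0,-4,0],0],[[0,-12,0],0],[[0,-28,0],0],[[0,-50,0],0],[[0,-70,0],0],[[0,-80,0],0],[[0,-80,0],0]]'
python3 - <<'E'
from h import *
c=cam('wrist');cv2.imwrite('pics/w30.png',cv2.resize(c['img'][:,:,::-1],(800,600)))
u=np.radians(100.5); d=np.array([np.cos(u),np.sin(u)]); s=np.array([.3898,.254]); q=s-.08*d; print(q,np.linalg.norm(q))
goto(*q,.157,10.5)
E
```

```text
t: 37.03
eef_pos: [0.4968, 0.099, 0.0773]
tool_rot: [0.44, -0.44, 0.554, -0.554]
contact_force: [-1.5, -2.7, 4.2]
gripper_width: 0.264
[0.49677764 0.09905726 0.07730272] [-0.84821698 -2.70228664  4.11653663] 0.2644662310450667
t: 37.67
eef_pos: [0.4978, 0.0995, 0.1592]
tool_rot: [0.441, -0.438, 0.554, -0.554]
contact_force: [0.2, -0.7, -2.4]
gripper_width: 0.262
[0.40437884 0.17533961] 0.44075642458221204
shift [ -53.     0.9 -107.3] turn -0.411 cur jaw -13.1 steps lin 2.870377093631244 rot 3.2909556677417444
```

View pics/s30.png

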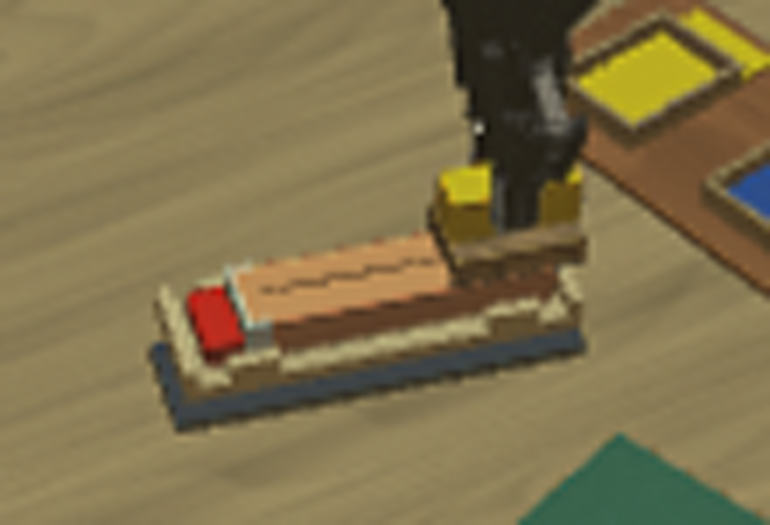

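View pics/w30.png

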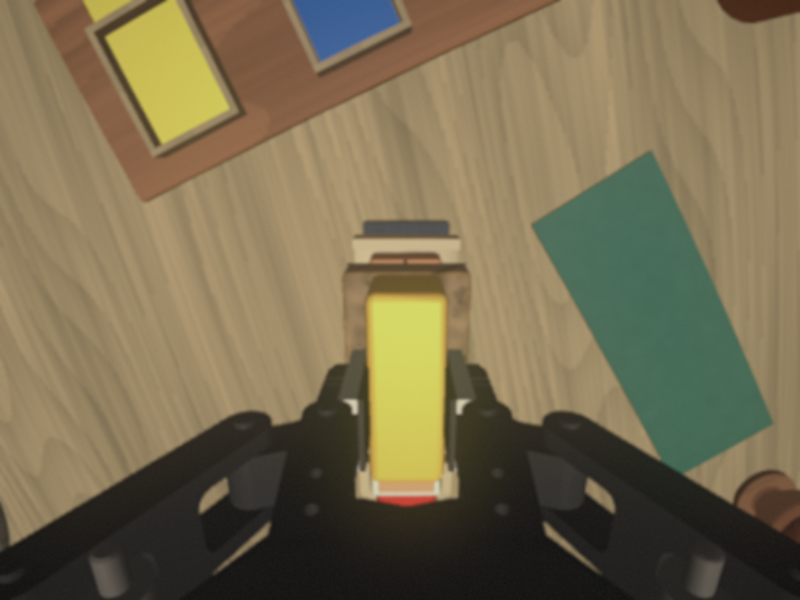

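```bash
python3 -m jog '[[[-10,0,-20],-0.07],[[-24,1,-48],-0.18],[[-37,1,-75],-0.29],[[-47,1,-95],-0.36],[[-52,1,-105],-0.4],[[-53,1,-107],-0.411],[[-53,1,-107],-0.411],[[-53,1,-107],-0.411]]'
python3 - <<'E'
from h import *
c=cam('wrist');cv2.imwrite('pics/w31.png',cv2.resize(c['img'][:,:,::-1],(800,600)))
E
```

```text
t: 38.38
eef_pos: [0.4053, 0.1738, 0.1562]
tool_rot: [-0.543, 0.543, -0.453, 0.453]
contact_force: [0.7, -0.2, -2.2]
gripper_width: 0.265
```

View pics/w31.png

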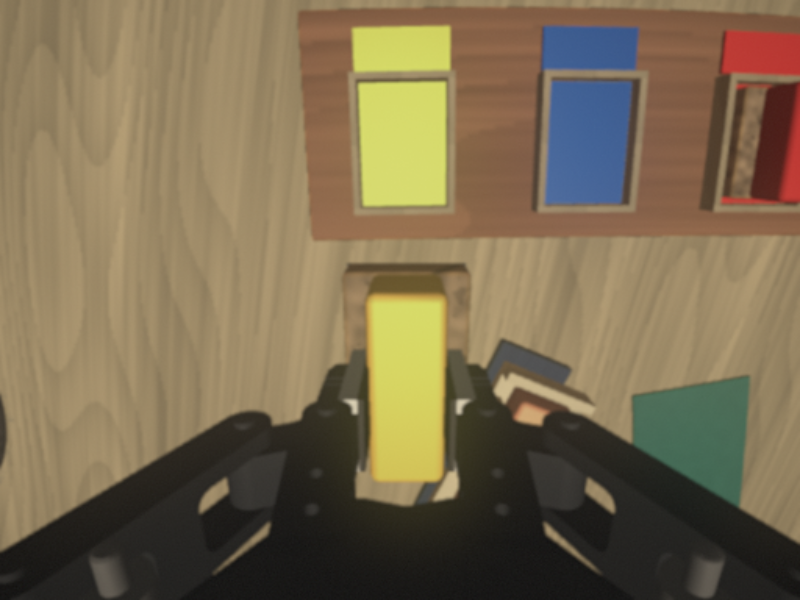

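Run:
```python
from h import *
c=cam('wrist'); p,M=tool(); print(p)
Q=plane(c,[g(350,73),g(454,72),g(455,213),g(354,215)],.023)
T=(Q-p)@M*1000; print(T.round(1).tolist(),T.mean(0).round(1),(Q.mean(0)*1000).round(1)); e=Q[0]-Q[3]+Q[1]-Q[2]; print(np.degrees(np.arctan2(e[1],e[0])))
```

```text
[0.40557606 0.17351571 0.15626201]
[[-118.9, 133.2, -30.9], [-119.4, 133.2, 27.2], [-40.9, 133.3, 29.6], [-39.7, 133.2, -30.9]] [-79.7 133.2  -1.3] [390.2 251.7  23. ]
101.17458668979985
```

```bash
python3 -m jog '[[[-12,0,0],-0.01],[[-32,0,-1],-0.01],[[-55,0,-2],-0.01],[[-72,0,-2],-0.01],[[-77.5,0,-2],-0.01],[[-77.5,15,-2],-0.01],[[-77.5,40,-2],-0.01],[[-77.5,65,-2],-0.01],[[-77.5,85,-2],-0.01],[[-77.5,95,-2],-0.01],[[-77.5,98,-2],-0.01],[[-77.5,98,-2],-0.01],[[-77.5,98,-2],-0.01]]'
python3 - <<'E'
from h import *
c=cam('wrist');cv2.imwrite('pics/w32.png',cv2.resize(c['img'][:,:,::-1],(800,600)))
crop(c,200,140,310,230,7,'pics/w33.png')
E
```

```text
t: 39.57
eef_pos: [0.3893, 0.2505, 0.059]
tool_rot: [0.546, -0.545, 0.45, -0.45]
contact_force: [0.2, -0.4, -1.1]
gripper_width: 0.263
```

View pics/w32.png

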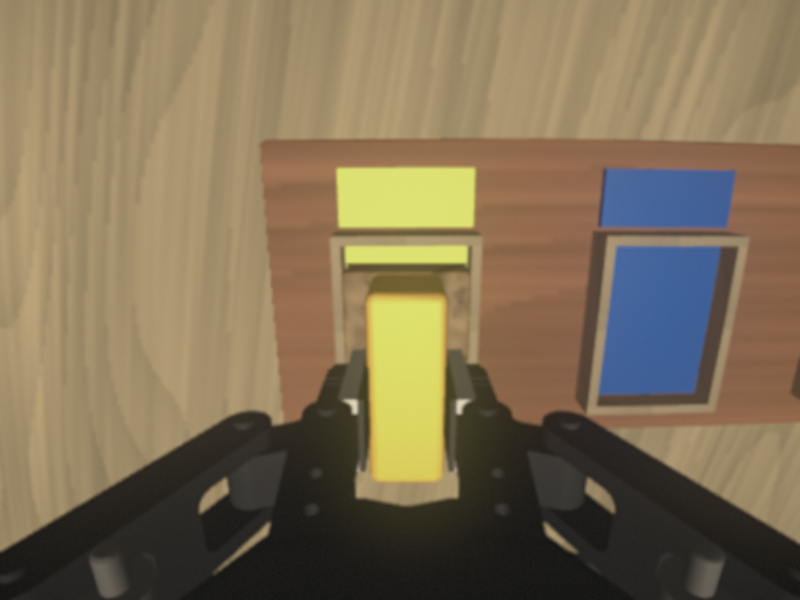

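View pics/w33.png

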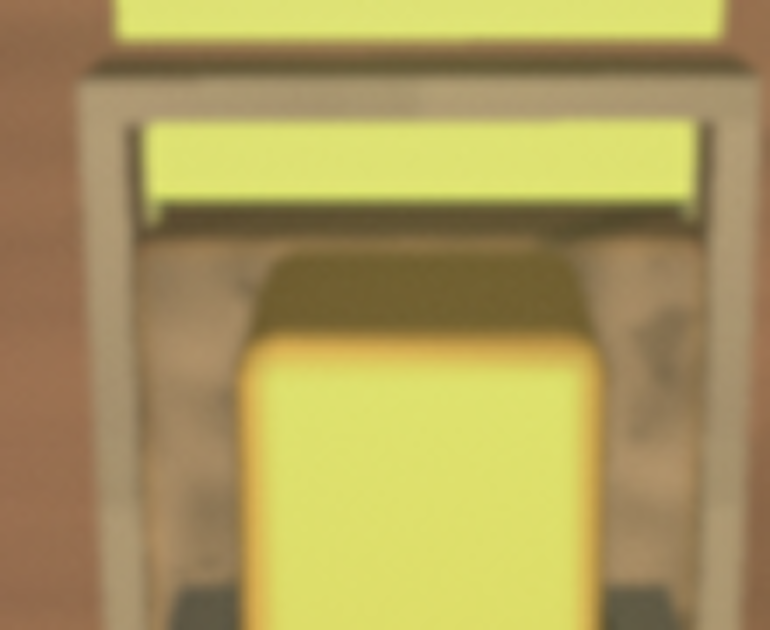

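```bash
python3 -m jog '[[[1.5,0,0],0],[[1.5,4,0],0],[[1.5,10,0],0],[[1.5,15,0],0],[[1.5,19,0],0],[[1.5,22,0],0],[[1.5,24,0],0],[[1.5,24,0],0],[[1.5,24,0],0]]'
python3 - <<'E'
from h import *
c=cam('wrist');cv2.imwrite('pics/w34.png',cv2.resize(c['img'][:,:,::-1],(800,600)))
print(get_obs()['contact_force'])
E
```

```text
t: 40.37
eef_pos: [0.3885, 0.2487, 0.0352]
tool_rot: [-0.545, 0.546, -0.45, 0.449]
contact_force: [-6.1, -3.2, 21.0]
gripper_width: 0.262
[-5.44593338 -4.19022079 20.88778591]
```

View pics/w34.png

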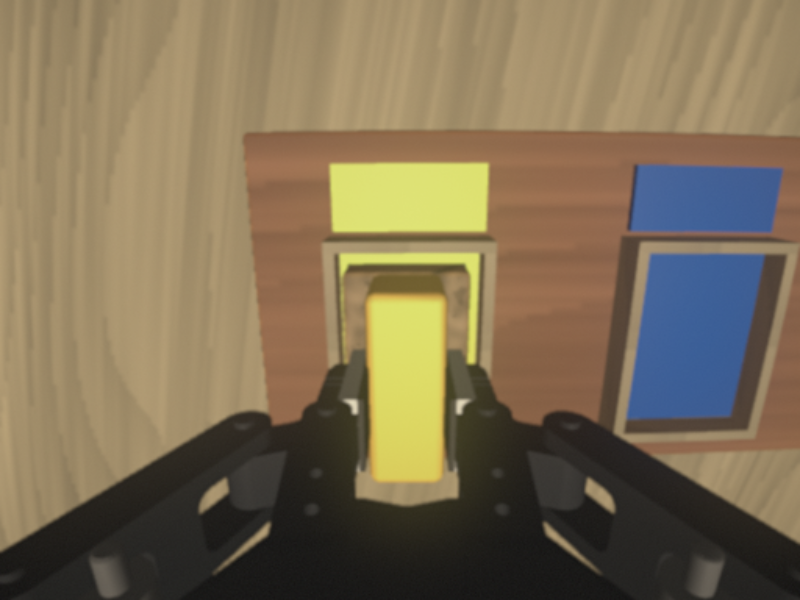

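```bash
python3 -m jog '[[[0,-0.5,0],0],[[-1,-1,0],0],[[-1.5,-1,0],0],[[-1.5,-1,0],0],[[-1.5,-1,0],0]]'
python3 - <<'E'
from h import *
print(get_obs()['contact_force'])
E
python3 -m jog '[[[0,0,0],0],[[0,0,0],0],[[0,0,0],0],[[0,0,0],0],[[0,-5,0],0],[[0,-20,0],0],[[0,-50,0],0],[[0,-85,0],0],[[0,-120,0],0],[[0,-150,0],0],[[0,-165,0],0],[[0,-165,0],0]]' 50
python3 - <<'E'
from h import *
c=cam('wrist');cv2.imwrite('pics/w35.png',cv2.resize(c['img'][:,:,::-1],(800,600)))
c=cam('scene');crop(c,240,100,400,210,5,'pics/s35.png')
E
```

```text
t: 40.83
eef_pos: [0.3886, 0.2504, 0.0352]
tool_rot: [0.546, -0.546, 0.45, -0.45]
contact_force: [-0.8, -0.6, 1.0]
gripper_width: 0.261
[-0.84596448 -0.64723748  1.01009614]
t: 41.83
eef_pos: [0.3903, 0.2516, 0.2039]
tool_rot: [0.548, -0.543, 0.45, -0.45]
contact_force: [0.6, 1.0, -0.2]
gripper_width: 0.582
```

View pics/w35.png

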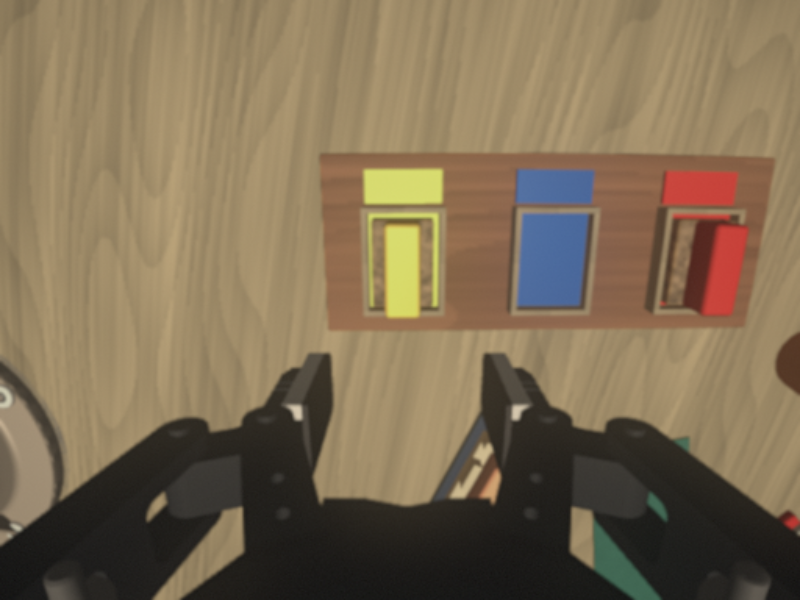

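View pics/s35.png

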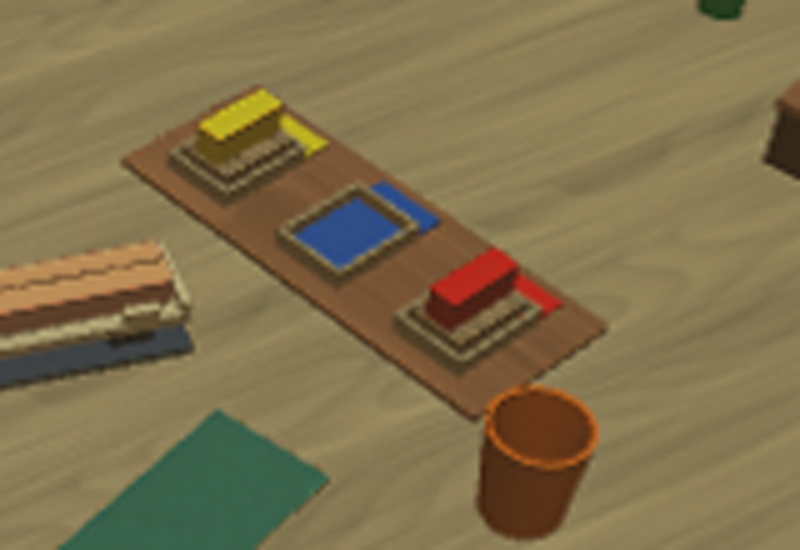

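Run:
```python
from h import *
goto(.483,.036,.20,-13.1)
```

```text
shift [228.7   0.3  51.8] turn 0.421 cur jaw 11.0 steps lin 5.623004364440797 rot 3.3684954741738817
```

```bash
python3 -m jog '[[[20,0,5],0.03],[[54,0,12],0.1],[[92,0,21],0.17],[[130,0,29],0.24],[[166,0,37],0.31],[[197,0,45],0.37],[[219,0,50],0.41],[[228,0,52],0.421],[[229,0,52],0.421],[[229,0,52],0.421],[[229,0,52],0.421]]' 62
python3 - <<'E'
from h import *
c=cam('wrist');cv2.imwrite('pics/w36.png',cv2.resize(c['img'][:,:,::-1],(800,600)))
goto(.483,.036,.2,-13.1)
c=cam('top');cv2.imwrite('pics/t36.png',cv2.resize(c['img'][:,:,::-1],(800,600)))
E
```

```text
t: 42.85
eef_pos: [0.4824, 0.0369, 0.1996]
tool_rot: [0.44, -0.441, 0.554, -0.553]
contact_force: [-0.4, 0.4, 0.5]
gripper_width: 0.728
shift [ 1.  -0.2  0.7] turn 0.003 cur jaw -12.9 steps lin 0.029378926715775175 rot 0.021567303987595605
```

View pics/w36.png

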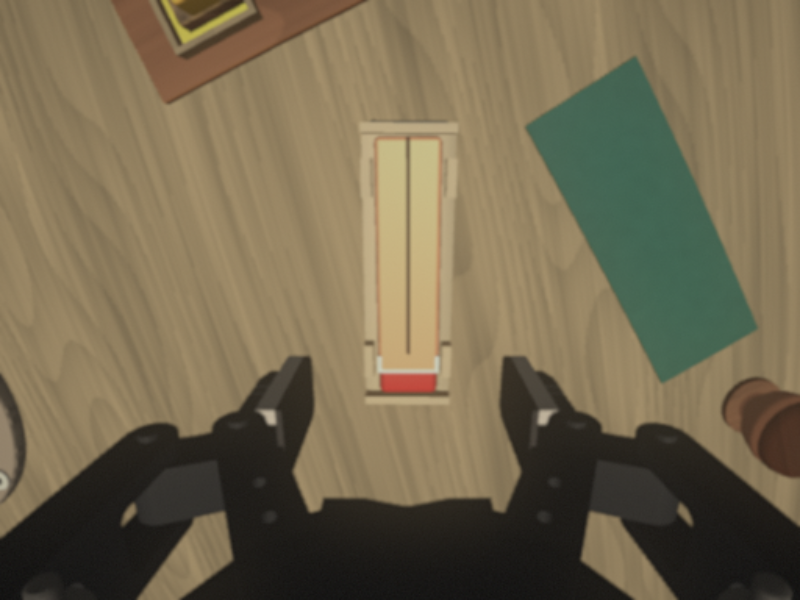

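View pics/t36.png

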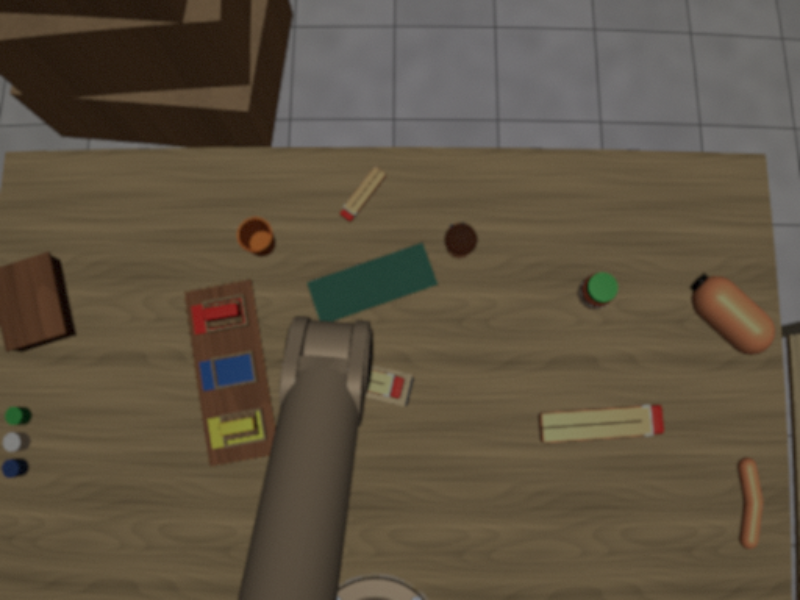

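```bash
python3 -m jog '[[[1,30,0.7],0],[[1,70,0.7],0],[[1,105,0.7],0],[[1,130,0.7],0],[[1,145,0.7],0],[[1,153,0.7],0],[[1,155,0.7],0],[[1,155,0.7],0]]' 62 40
python3 -m jog '[[[0,0,0],0],[[0,0,0],0],[[0,0,0],0],[[0,0,0],0],[[0,0,0],0],[[0,0,0],0],[[0,0,0],0],[[0,0,0],0]]' 25 45
python3 -m jog '[[[0,-5,0],0],[[0,-12,0],0],[[0,-25,0],0],[[0,-50,0],0],[[0,-75,0],0],[[0,-95,0],0],[[0,-105,0],0],[[0,-105,0],0],[[0,-105,0],0]]'
python3 - <<'E'
from h import *
c=cam('wrist');cv2.imwrite('pics/w37.png',cv2.resize(c['img'][:,:,::-1],(800,600)))
u=np.radians(109.7); m=np.array([.6688,.0158]); print(m)
goto(*m,.15,19.7)
E
```

```text
t: 43.62
eef_pos: [0.4838, 0.0349, 0.0454]
tool_rot: [0.44, -0.44, 0.554, -0.554]
contact_force: [0.4, 0.5, 0.5]
gripper_width: 0.725
t: 44.28
eef_pos: [0.4844, 0.0347, 0.0455]
tool_rot: [-0.44, 0.439, -0.554, 0.554]
contact_force: [1.5, 1.7, 2.9]
gripper_width: 0.456
t: 45.03
eef_pos: [0.4834, 0.0345, 0.1501]
tool_rot: [0.44, -0.44, 0.554, -0.554]
contact_force: [0.3, 0.1, -2.2]
gripper_width: 0.457
[0.6688 0.0158]
shift [-24.   -0.8 185.4] turn -0.572 cur jaw -13.1 steps lin 4.4820643389902814 rot 4.581108089203429
```

View pics/w37.png

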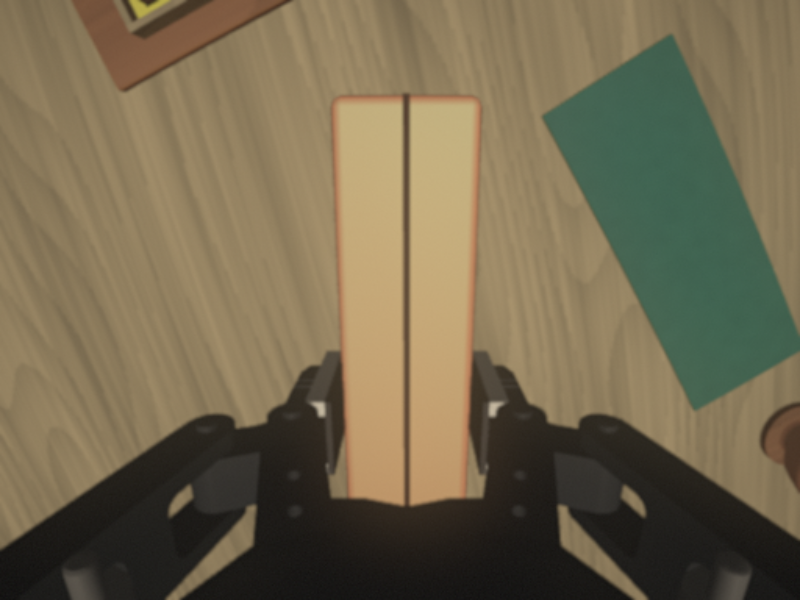

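```bash
python3 -m jog '[[[-2,0,17],-0.05],[[-6,-1,48],-0.15],[[-11,-1,84],-0.26],[[-15,-1,119],-0.37],[[-19,-1,150],-0.46],[[-22,-1,172],-0.53],[[-24,-1,183],-0.565],[[-24,-1,185],-0.572],[[-24,-1,185],-0.572],[[-24,-1,185],-0.572]]'
python3 - <<'E'
from h import *
c=cam('wrist');cv2.imwrite('pics/w38.png',cv2.resize(c['img'][:,:,::-1],(800,600)))
c=cam('scene');crop(c,210,150,350,260,5,'pics/s38.png')
goto(.6688,.0158,.015,19.7)
E
```

```text
t: 45.92
eef_pos: [0.6677, 0.0155, 0.1498]
tool_rot: [-0.577, 0.578, -0.409, 0.407]
contact_force: [-0.2, -0.8, -1.3]
gripper_width: 0.453
shift [  0.5 135.7   1. ] turn -0.002 cur jaw 19.6 steps lin 3.2535782393902495 rot 0.012778126985399854
```

View pics/w38.png

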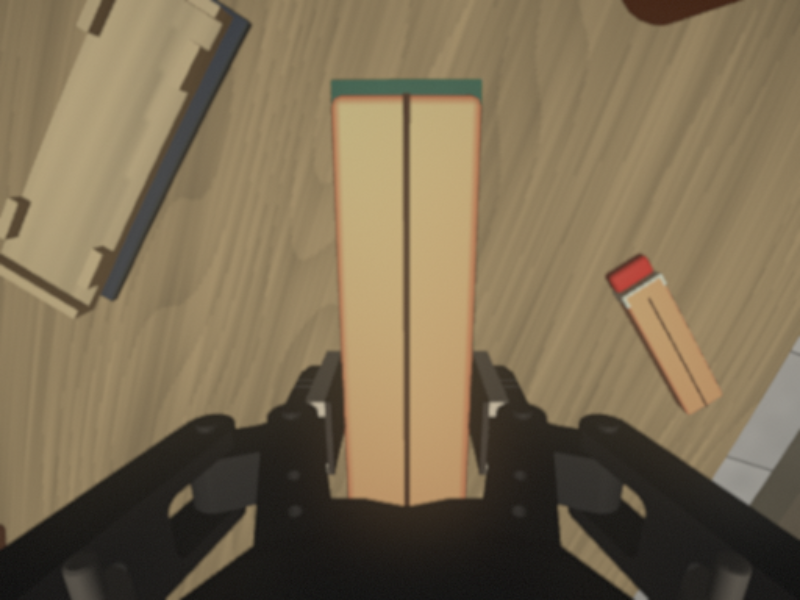

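View pics/s38.png

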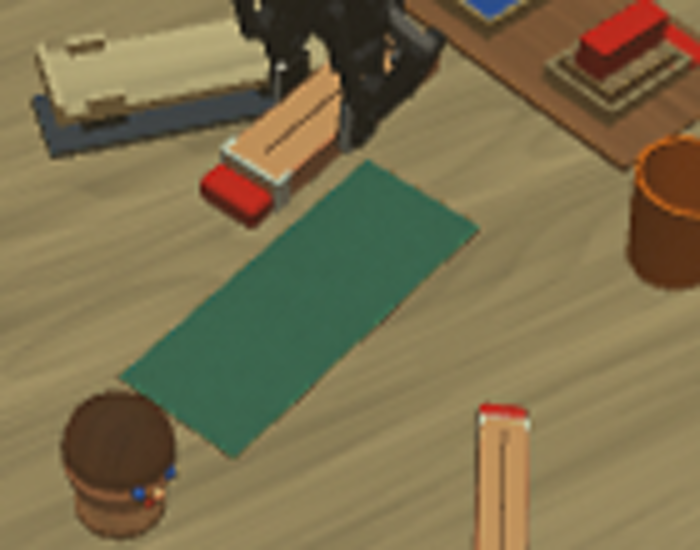

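```bash
python3 -m jog '[[[0,20,1],0],[[0,50,1],0],[[0,85,1],0],[[0,110,1],0],[[0,125,1],0],[[0,133,1],0],[[0,137,1],0],[[0,140,1],0],[[0,141,1],0],[[0,141,1],0],[[0,141,1],0]]'
python3 - <<'E'
from h import *
c=cam('wrist');cv2.imwrite('pics/w39.png',cv2.resize(c['img'][:,:,::-1],(800,600)))
E
```

```text
t: 46.93
eef_pos: [0.6711, 0.0161, 0.0115]
tool_rot: [0.578, -0.578, 0.407, -0.408]
contact_force: [-0.2, 0.1, -0.4]
gripper_width: 0.46
```

View pics/w39.png

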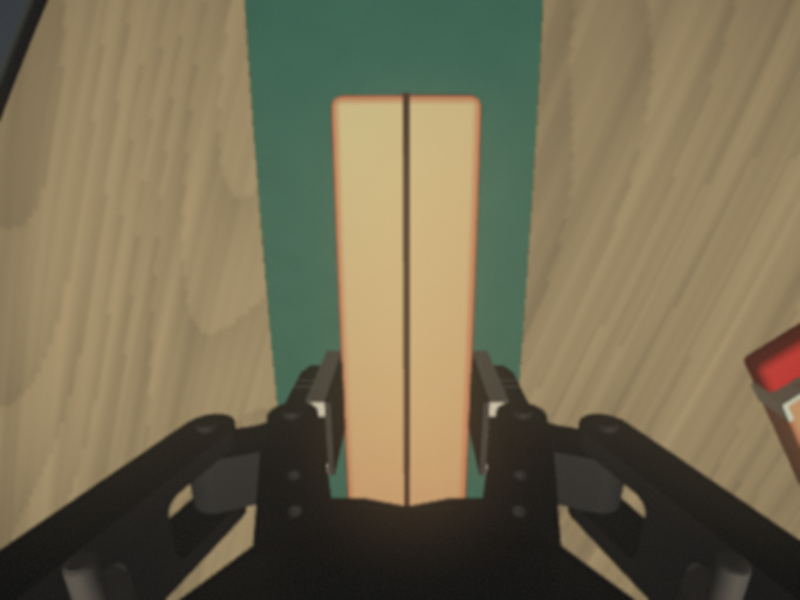

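Centred on the mat, about 2–3 mm up. Lower to contact and release.

```bash
python3 -m jog '[[[0,1,0],0],[[0,2,0],0],[[0,3,0],0],[[0,3,0],0],[[0,3,0],0]]'
python3 -m jog '[[[0,0,0],0],[[0,0,0],0],[[0,0,0],0],[[0,0,0],0],[[0,-5,0],0],[[0,-20,0],0],[[0,-50,0],0],[[0,-85,0],0],[[0,-120,0],0],[[0,-150,0],0],[[0,-190,0],0],[[0,-220,0],0],[[0,-220,0],0],[[0,-220,0],0]]' 65
python3 - <<'E'
from h import *
c=cam('wrist');cv2.imwrite('pics/w40.png',cv2.resize(c['img'][:,:,::-1],(800,600)))
c=cam('scene');cv2.imwrite('pics/s40.png',cv2.resize(c['img'][:,:,::-1],(800,600)))
E
```

```text
t: 47.4
eef_pos: [0.6709, 0.0161, 0.0097]
tool_rot: [0.579, -0.577, 0.407, -0.407]
contact_force: [-6.1, 0.0, 16.0]
gripper_width: 0.453
t: 48.57
eef_pos: [0.6716, 0.0156, 0.2309]
tool_rot: [0.579, -0.577, 0.406, -0.409]
contact_force: [0.0, 0.4, -0.9]
gripper_width: 0.759
```

View pics/w40.png

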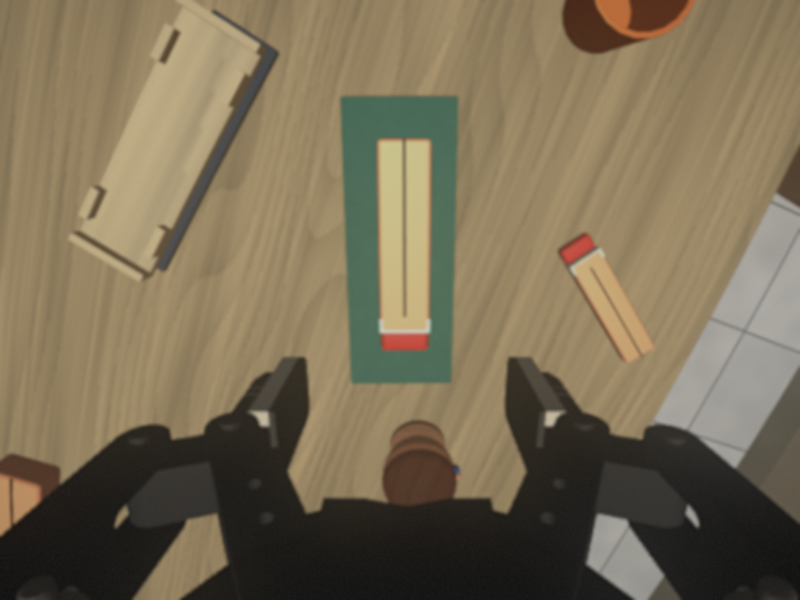

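View pics/s40.png

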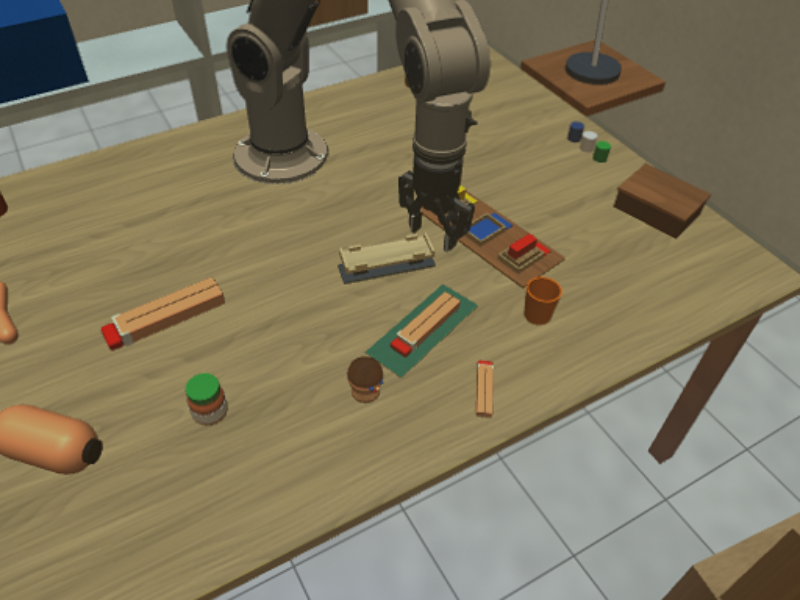

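Run:
```python
from h import *
c=cam('top');crop(c,110,150,290,310,4,'pics/t41.png')
o=get_obs();print(o['t'],np.abs(o['joint_vel']).max())
```

```text
48.7167 0.014601006513672991
```

View pics/t41.png

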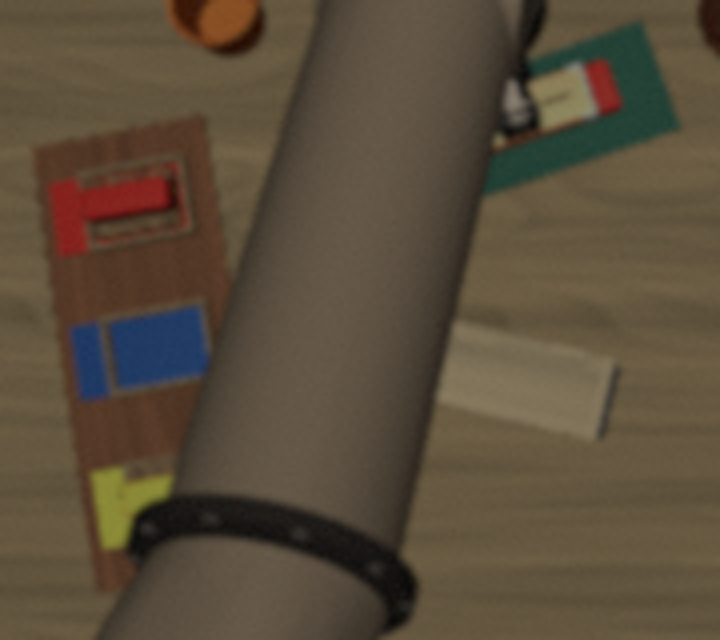

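```bash
python3 -m jog '[[[20,0,0],0],[[55,0,0],0],[[90,0,0],0],[[125,0,0],0],[[160,0,0],0],[[185,0,0],0],[[200,0,0],0],[[200,0,0],0],[[200,0,0],0],[[200,0,0],0],[[200,0,0],0]]'
python3 - <<'E'
from h import *
c=cam('top');crop(c,110,130,310,310,4,'pics/t42.png')
E
```

```text
t: 49.63
eef_pos: [0.7377, -0.1693, 0.2269]
tool_rot: [0.579, -0.578, 0.407, -0.406]
contact_force: [-0.1, 0.2, 0.3]
gripper_width: 0.764
```

View pics/t42.png

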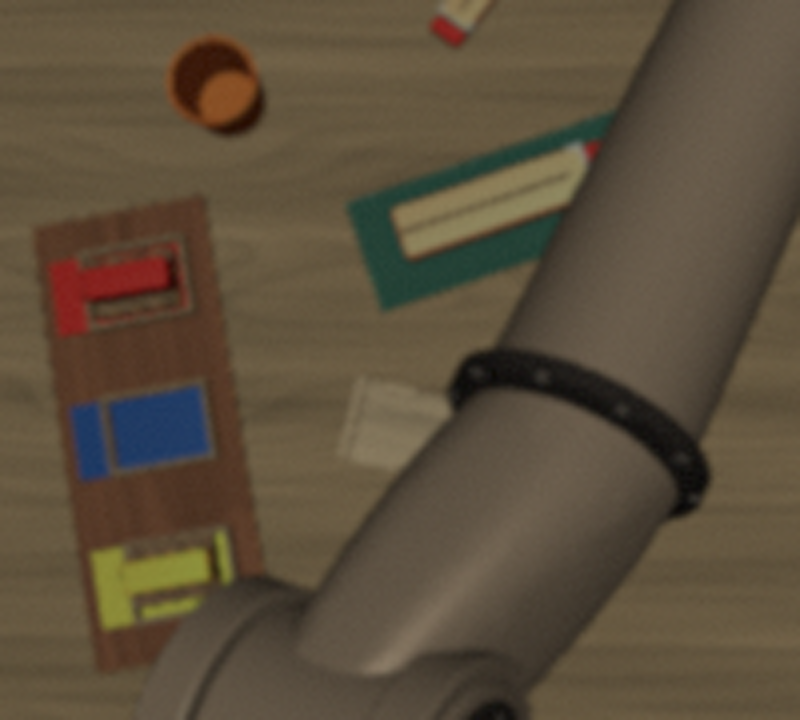

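Both blocks are in their own slots, and the leg lies lengthwise on the mat.

Run:
```python
from station import *
print(hand_in())
```

```text
the job is handed in; nothing more can be done
None
```

The job is handed in at about 50 s. I put the leg in the sprung rest, flat face up, and stroked it with the red block, then the yellow. No blue block was out on the bench.

- **Strokes:** each ran about 108 mm along the seam from the shoe end to the plain end, at about 24 mm/s. I estimate the rest gave by about 9.5 mm from tool height. That fits the measured 4–5.5 N plus block weight, and it stayed clear of its 20 mm stop.
- **Final pictures:** the leg lies lengthwise on the mat, wholly on it and flat face up. The red and yellow blocks sit in their own slots. The other things on the bench were not touched. The last top view shows part of the yellow slot hidden by the arm, but an earlier clear view showed the block seated.
- **Contact forces:** two placings pressed harder than I intended before release: about 21 N with the yellow block in its slot, and about 16 N setting the leg down. Both are below the limits. I eased the yellow block up 1 mm and re-centred it before letting go.

I saw no grip slip and no knocked block.

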